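# Load the scanning microscope's drawer and start the scan

### The arm

A 6-joint arm with a two-finger parallel gripper is mounted at the origin on the work surface. World frame = base frame: x ahead of the robot, y to its left, z up, the work surface at z = 0. Lengths are in mm, angles in rad, forces in N, time in s.
With the tool pointing down it reaches from about 400 to 925 mm from the base axis. Payload 12.5 kg.
Tool frame: the origin (TCP) lies on the mounting face of the last link; the fingertips stand 190 mm ahead of it and the grasp point (between the pads) lies 171 mm ahead of it; x points along the fingers, y is the direction in which the jaws open and shut, and the axes are right-handed (so a half turn about x gives the same grasp; the last joint's range is limited). The gripper opens to 95 mm and grips with 3 to 60 N. Pads are 20 mm wide; open, the fingers measure 119 mm over their backs; the gripper's body (75 mm by 180 mm) begins 59 mm behind the grasp point.
Start: joints at [0.998, 0.491, 1.559, -0, 1.092, -0.106], TCP at [281.247, 558.144, 404.761] pointing down, gripper open.
Joint ranges: [-3.1, 3.1], [-0.84, 2.19], [0.05, 2.79], [-1.13, 4.28], [0.06, 2.93], [-2.69, 2.69]. Speed limits (rad/s): [2.22, 2.22, 2.79, 3.14, 3.14, 3.14].

### API

Orientations are given as [roll, pitch, yaw] about the fixed x, y, z axes, in that order (R = Rz(yaw) Ry(pitch) Rx(roll)).
In Python, from cell import env, eyes gives the robot as it stands. The module is installed in compiled form; this text tells all that it offers.
- The arm moves only by the tool jog_arm, never from a script. Its argument "deltas" is one flat list of numbers, 7 for each row, row after row: the shift along the tool's x, y, z in mm, then the turn, a rotation vector about the tool's x, y, z in rad, then the opening, from 0 (shut) to 1 (fully open). A call has 1 to 10 rows; each row shifts and turns the pose as measured when the row begins, along the tool's axes as they then stand; what a row does not reach is not made up. A row lasts 1/8 s, in which the tool goes at most 62.5 mm and 10.7 degrees, less where a joint would pass 70% of its speed; a pose out of reach is approached as far as the arm can. A call is refused whole if a number of a shift passes 62.5 or a number of a turn 0.188, either way. A call with a gripper value outside its range is refused whole. The fingers move at their own pace and stop on an object; the grip force is fixed at half the most. Time passes only in rows, so rows that do not move let the fingers close. It gives the time, the measured TCP pose, the force and the opening at its end, in the units of the state.
- env.state(): the state, without advancing time (a new reading comes with each control period).
- eyes.read_camera(name): name is "side" or "top"; returns a dict with "image" (384x512x3 uint8, red, green, blue), "fovy" (degrees; the focal length in pixels is half the picture's height over the tangent of half this angle, whatever the lens; pixels are square), "cx", "cy" (the principal point, pixels), "world_from_camera" (4x4, takes a point from camera to world coordinates). Camera axes: x right, y up, looking along -z (the intrinsics and any distortion apply to the point x, -y, -z); pixel columns grow to the right and rows downward; lengths in mm; the calibration is good to about 2 mm. A picture is of the moment at which its call begins. There is no depth.
- env.job_done(): hands the job in, once; it reports no verdict.
The state is a dict: "t": time; "joints": joint angles; "qvel": joint speeds; "tau": joint torques, N m; "eef_pos": TCP position; "tcp_rot": TCP orientation; "ft_force": force on the tool from outside, world axes, zero at the start; "moment": the same for the moment, N m; "opening": opening from 0.0 (shut) to 1.0 (fully open).
Only numpy, scipy, OpenCV 4.12 (cv2) and the standard library are available. Lean on these libraries where they do the work, as an engineer would, in place of code of your own. Each camera call takes 0.05 s, during which the arm holds its last target.

### The job

Pull the microscope's loading drawer fully out, then lay every white resin specimen from the bench flat in a bay of its own shape, round in round and rectangular in rectangular, centred over the bay's white window between the stops. Push the drawer fully home with the specimens still centred, put the knobbed black lid squarely on the raised ring of the viewing port on the roof, and only when both are closed press the start button on the roof all the way down. Leave the bottles, beaker, dish and spatula where they are.

Things in the scene. Friction and masses are not known exactly. Their poses are not given: they have to be found in the camera images.
- scanner: white low microscope housing fixed on the bench, 270 deep (x) x 440 wide (y) x 140 tall, a round tower (90 dia, 57 tall) at the back of its roof and a lip 8 thick, 13 high along the front edge of the roof. Origin: on the bench, middle of its front face; x points into it, away from the robot. The drawer slot in its front is 80 high, under a roof whose underside is at 100.
- drawer (a joint): black loading drawer, metres out of the housing: 0 shut, 0.14 fully out (bay centres then 90 in front of the housing's face); starts partly out. Slides along the scanner's x (out = -x, towards the robot), needs about 3 N, stays where left. Floor plate 165 x 390, 12 thick, its top 45 above the bench; bays in one row along y: round, rectangular, rectangular, round.
- drawer_tab (a point): centre of the top of the drawer's aluminium pull tab, an upright block on the drawer's front edge, 16 (x) x 36 (y) x 45 tall, free all round for a grasp from above; 55 in front of the housing's face when shut. Axes are the drawer's.
- bay_round_left (a point): centre of the left round bay on the drawer's floor, at a small white window. For a round mount: four aluminium posts, 10 dia, 8 high, 29 from the centre in x and in y (6 clear all round); fingers closing along x pass between them. Moves with the drawer; its axes: x into the scanner, y left, z up.
- bay_rect_left (a point): centre of the left rectangular bay on the drawer's floor, at a small white window. For a rectangular mount, long side along the drawer's y: aluminium bars 8 high round it, 92 apart in y, 56 apart in x (6 clear all round); the middle 58 of each long side is open, for fingers closing along x. Moves with the drawer; its axes: x into the scanner, y left, z up.
- bay_rect_right (a point): centre of the right rectangular bay on the drawer's floor, at a small white window. For a rectangular mount, long side along the drawer's y: aluminium bars 8 high round it, 92 apart in y, 56 apart in x (6 clear all round); the middle 58 of each long side is open, for fingers closing along x. Moves with the drawer; its axes: x into the scanner, y left, z up.
- bay_round_right (a point): centre of the right round bay on the drawer's floor, at a small white window. For a round mount: four aluminium posts, 10 dia, 8 high, 29 from the centre in x and in y (6 clear all round); fingers closing along x pass between them. Moves with the drawer; its axes: x into the scanner, y left, z up.
- lid: round black lid, 0.12 kg, lying on the scanner's roof: from its underside up a plug 56 dia x 6, a disc 90 dia x 8, an aluminium knob 30 dia x 26 (40 tall in all). Origin: centre of the plug's underside, z up.
- port_rim (a point): viewing port on the front left of the roof: centre of the rim of an aluminium ring 84 outer dia, 64 inner dia, standing 10 above the roof. This point is level with the ring's top. With the lid on, its disc rests on the ring and the lid's origin is 6 below this point, 4 clear all round its plug.
- start (a joint): start button's travel, metres: 0 up, 0.008 all the way down, which takes 5 N; springs back
- start_top (a point): centre of the top of the grey round start button, 32 dia, on the front right of the scanner's roof; it goes down when pressed
- round_a: round white resin specimen mount, 60 dia x 30 tall, 0.2 kg, steel section on top; starts on the bench. Origin: centre of its underside, z up. May be absent.
- round_b: round white resin specimen mount, 60 dia x 30 tall, 0.2 kg, steel section on top; starts on the bench. Origin: centre of its underside, z up. May be absent.
- rect_a: rectangular white resin specimen mount, 44 (its x) x 80 (its y) x 30 tall, 0.24 kg, steel section on top; starts on the bench. Origin: centre of its underside, z up. May be absent.
- rect_b: rectangular white resin specimen mount, 44 (its x) x 80 (its y) x 30 tall, 0.24 kg, steel section on top; starts on the bench. Origin: centre of its underside, z up. May be absent.
- bottle_a: amber bottle with orange cap, 64 dia x 150 tall, bystander. Origin at its underside's centre.
- beaker: white open cup, 76 dia x 90 tall, bystander. Origin at its underside's centre.
- dish: shallow glass dish, 90 dia x 16 tall, bystander. Origin at its underside's centre.
- spatula: lab spatula 180 long lying on the bench, bystander. Origin at its underside's centre.
Mind the look-alikes: they are no part of the job. Leave any orange or purple look-alike of the rect_b alone.

How it is judged (in metres and radians):
On the way, in this order (a step that is already met when the one before it is completed fails the run):
1. the drawer is pulled fully out (value of joint drawer above 0.13 m), for 0.2 s.
2. every specimen lies flat and centred in a bay of its shape, let go, with the drawer out (((horizontal distance between round_a and bay_round_left below 0.005 m and z of round_a in the frame of bay_round_left between -0.003 and 0.003 m) or (horizontal distance between round_a and bay_round_right below 0.005 m and z of round_a in the frame of bay_round_right between -0.003 and 0.003 m)) and angle between each of round_a, round_b, rect_a, rect_b's own z axis and vertical below 0.06 rad and linear speed of each of round_a, round_b, rect_a, rect_b below 0.02 m/s and ((horizontal distance between round_b and bay_round_left below 0.005 m and z of round_b in the frame of bay_round_left between -0.003 and 0.003 m) or (horizontal distance between round_b and bay_round_right below 0.005 m and z of round_b in the frame of bay_round_right between -0.003 and 0.003 m)) and ((horizontal distance between rect_a and bay_rect_left below 0.005 m and z of rect_a in the frame of bay_rect_left between -0.003 and 0.003 m and angle between the y axis of rect_a and the y axis of bay_rect_left, either way round below 0.1 rad) or (horizontal distance between rect_a and bay_rect_right below 0.005 m and z of rect_a in the frame of bay_rect_right between -0.003 and 0.003 m and angle between the y axis of rect_a and the y axis of bay_rect_right, either way round below 0.1 rad)) and ((horizontal distance between rect_b and bay_rect_left below 0.005 m and z of rect_b in the frame of bay_rect_left between -0.003 and 0.003 m and angle between the y axis of rect_b and the y axis of bay_rect_left, either way round below 0.1 rad) or (horizontal distance between rect_b and bay_rect_right below 0.005 m and z of rect_b in the frame of bay_rect_right between -0.003 and 0.003 m and angle between the y axis of rect_b and the y axis of bay_rect_right, either way round below 0.1 rad)) and contact force between each of round_a, round_b, rect_a, rect_b and the fingers below 0.05 N and value of joint drawer above 0.1 m), for 0.2 s.
3. the drawer is fully shut (value of joint drawer below 0.006 m), for 0.2 s.
4. the start button is pressed down with the drawer shut and the lid on its port (horizontal distance between lid and port_rim below 0.006 m and z of lid in the frame of port_rim between -0.009 and -0.003 m and angle between lid's own z axis and vertical below 0.06 rad and value of joint start above 0.005 m and value of joint drawer below 0.008 m), for 0.05 s.
At the end, for the whole second after the job is handed in: The drawer is shut to within 6 mm and every specimen present lies flat on its floor, at rest, within 5 mm of the centre of a bay of its own shape, rectangular ones turned less than 0.1 rad from the bay; the lid lies level on the port ring with its plug inside (((horizontal distance between round_a and bay_round_left below 0.005 m and z of round_a in the frame of bay_round_left between -0.003 and 0.003 m) or (horizontal distance between round_a and bay_round_right below 0.005 m and z of round_a in the frame of bay_round_right between -0.003 and 0.003 m)) and angle between each of round_a, round_b, rect_a, rect_b, lid's own z axis and vertical below 0.06 rad and linear speed of each of round_a, round_b, rect_a, rect_b below 0.02 m/s and ((horizontal distance between round_b and bay_round_left below 0.005 m and z of round_b in the frame of bay_round_left between -0.003 and 0.003 m) or (horizontal distance between round_b and bay_round_right below 0.005 m and z of round_b in the frame of bay_round_right between -0.003 and 0.003 m)) and ((horizontal distance between rect_a and bay_rect_left below 0.005 m and z of rect_a in the frame of bay_rect_left between -0.003 and 0.003 m and angle between the y axis of rect_a and the y axis of bay_rect_left, either way round below 0.1 rad) or (horizontal distance between rect_a and bay_rect_right below 0.005 m and z of rect_a in the frame of bay_rect_right between -0.003 and 0.003 m and angle between the y axis of rect_a and the y axis of bay_rect_right, either way round below 0.1 rad)) and ((horizontal distance between rect_b and bay_rect_left below 0.005 m and z of rect_b in the frame of bay_rect_left between -0.003 and 0.003 m and angle between the y axis of rect_b and the y axis of bay_rect_left, either way round below 0.1 rad) or (horizontal distance between rect_b and bay_rect_right below 0.005 m and z of rect_b in the frame of bay_rect_right between -0.003 and 0.003 m and angle between the y axis of rect_b and the y axis of bay_rect_right, either way round below 0.1 rad)) and horizontal distance between lid and port_rim below 0.006 m and z of lid in the frame of port_rim between -0.009 and -0.003 m and value of joint drawer below 0.006 m); the robot touches nothing.
It fails at once if the bottle a is moved more than 3 cm (distance of bottle_a from where it was at the start of the episode above 0.03 m).
It fails at once if the beaker is moved more than 3 cm (distance of beaker from where it was at the start of the episode above 0.03 m).
It fails at once if the dish is moved more than 3 cm (distance of dish from where it was at the start of the episode above 0.03 m).
It fails at once if the spatula is moved more than 3 cm (distance of spatula from where it was at the start of the episode above 0.03 m).
It fails at once if the start button is pressed with the drawer open or the lid off the port (value of joint start above 0.005 m and (value of joint drawer above 0.02 m or horizontal distance between lid and port_rim above 0.06 m)).
Of round_a, round_b, rect_a, rect_b only 3 to 4 are there at a start; the rules pass over those that are not, and their reading is None.
At some moment in a run one of lid may be knocked a few centimetres aside while the robot is not near it.
Once in a run the grip may slacken for a moment while it holds something.
It also fails if it takes over 210 s, if anything falls off the work surface, if the arm or the gripper's body presses on something with over 40 N, if the wrist force passes 120 N, or if a joint passes its speed limit or range.

## Working session

There is one attempt and no reset: what is moved stays moved. The work goes in short steps, Python scripts to look and compute and a tool call to move; the robot and the scene stay as the last step left them, time stands still between calls to the robot, and variables do not carry over. Pictures are saved under pics/ and viewed, and the job is handed in when it is done.

Besides the shell and the picture viewer there is one more tool, called after "Emit:" as name(argument=value, ...) on one line, values as JSON. jog_arm: Moves the arm, as the interface text tells. Its arguments: {"type":"object","properties":{"deltas":{"type":"array","items":{"type":"number"}}},"required":["deltas"]}

```bash
ls; mkdir -p pics
python3 - <<'E'
from cell import env, eyes
import cv2
print(env.state())
for n in ("side","top"):
    c=eyes.read_camera(n); print(n,{k:v for k,v in c.items() if k!='image'})
    cv2.imwrite(f'pics/{n}0.png',c['image'][:,:,::-1])
E
```

```text
pics
{'t': 0.0, 'joints': array([ 9.98400086e-01,  4.91582472e-01,  1.55946832e+00,  2.11348872e-06,
        1.09169771e+00, -1.05609170e-01]), 'qvel': array([ 0.00015404, -0.00109442,  0.0009473 ,  0.00134964,  0.00243399,
        0.00102962]), 'tau': array([-3.87104534e-03, -6.12637424e+01, -2.58173704e+01,  6.91517699e-02,
        4.82294220e-02, -1.45891827e-04]), 'eef_pos': array([281.22835659, 558.11580011, 404.14089119]), 'tcp_rot': array([-1.67802717,  1.56964048, -2.14481522]), 'ft_force': array([0.19869032, 0.20294311, 0.2066805 ]), 'moment': array([0.04987752, 0.01343833, 0.02429322]), 'opening': 1.0010462083658946}
side {'fovy': 51.64363913322133, 'cx': 260.018181721105, 'cy': 190.62753203158226, 'world_from_camera': array([[ 9.87279211e-01,  1.05956561e-01, -1.18545214e-01,
         3.95951967e+02],
       [-1.58827522e-01,  6.91559717e-01, -7.04641027e-01,
        -8.48275420e+02],
       [ 7.31975470e-03,  7.14505679e-01,  6.99591349e-01,
         9.64814662e+02],
       [ 0.00000000e+00,  0.00000000e+00,  0.00000000e+00,
         1.00000000e+00]])}
top {'fovy': 54.52162281169717, 'cx': 263.45275298488593, 'cy': 190.91477676650922, 'world_from_camera': array([[ 2.89093497e-02,  9.92598931e-01, -1.17947498e-01,
         3.86478473e+02],
       [-9.99574729e-01,  2.91584003e-02,  3.86117171e-04,
        -1.82743206e+01],
       [ 3.82241986e-03,  1.17886176e-01,  9.93019757e-01,
         1.39840337e+03],
       [ 0.00000000e+00,  0.00000000e+00,  0.00000000e+00,
         1.00000000e+00]])}
```

View pics/side0.png

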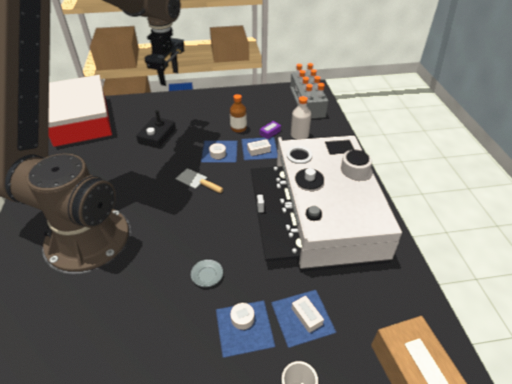

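View pics/top0.png

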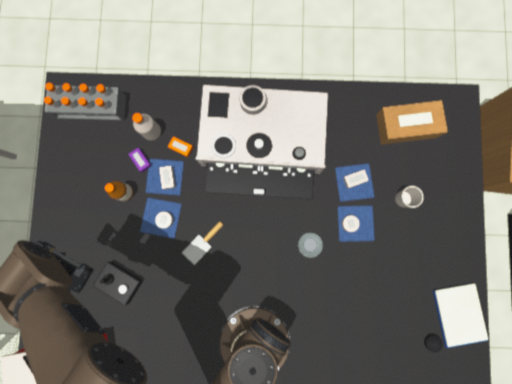

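```bash
cat > h.py <<'E'
import numpy as np, cv2
from cell import env, eyes
from scipy.spatial.transform import Rotation as Ro
def cam(n): return eyes.read_camera(n)
def K(c):
    h=c['image'].shape[0]; return h/2/np.tan(np.radians(c['fovy'])/2)
def ray(c,u,v):
    f=K(c); d=np.array([(u-c['cx'])/f,-(v-c['cy'])/f,-1.]); M=c['world_from_camera']
    return M[:3,3],M[:3,:3]@d
def plane(c,u,v,z):
    o,d=ray(c,u,v); return (o+d*(z-o[2])/d[2])
def proj(c,p):
    M=c['world_from_camera']; q=M[:3,:3].T@(np.asarray(p,float)-M[:3,3]); f=K(c)
    return np.array([c['cx']+f*q[0]/-q[2], c['cy']-f*q[1]/-q[2]])
def tri(c1,p1,c2,p2):
    o1,d1=ray(c1,*p1);o2,d2=ray(c2,*p2)
    A=np.stack([d1,-d2],1); s=np.linalg.lstsq(A,o2-o1,rcond=None)[0]
    a=o1+s[0]*d1;b=o2+s[1]*d2
    return (a+b)/2,np.linalg.norm(a-b)
def crop(c,u0,v0,u1,v1,k,name,g=1.0):
    im=c['image'][v0:v1,u0:u1,::-1]; im=cv2.resize(im,None,fx=k,fy=k,interpolation=cv2.INTER_CUBIC)
    if g!=1: im=(255*(im/255.)**g).astype(np.uint8)
    cv2.imwrite('pics/'+name,im)
def st():
    s=env.state(); p=s['eef_pos']; R=Ro.from_euler('xyz',s['tcp_rot']).as_matrix()
    print('t',round(s['t'],2),'tcp',p.round(1),'grasp',(p+171*R[:,0]).round(1),'F',s['ft_force'].round(1),'op',round(s['opening'],3))
    print('R',R.round(3).tolist(),'q',s['joints'].round(2)); return s,R
E
python3 - <<'E'
from h import *
c=cam('top'); crop(c,190,75,340,205,5,'t1.png',0.6); crop(c,85,120,205,245,4,'t2.png'); crop(c,300,155,430,255,5,'t3.png')
c=cam('side'); crop(c,240,130,400,270,5,'s1.png',0.7); crop(c,190,270,350,384,5,'s2.png');crop(c,120,70,300,195,4,'s3.png')
E
```

```text
(no output)
```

View pics/t1.png

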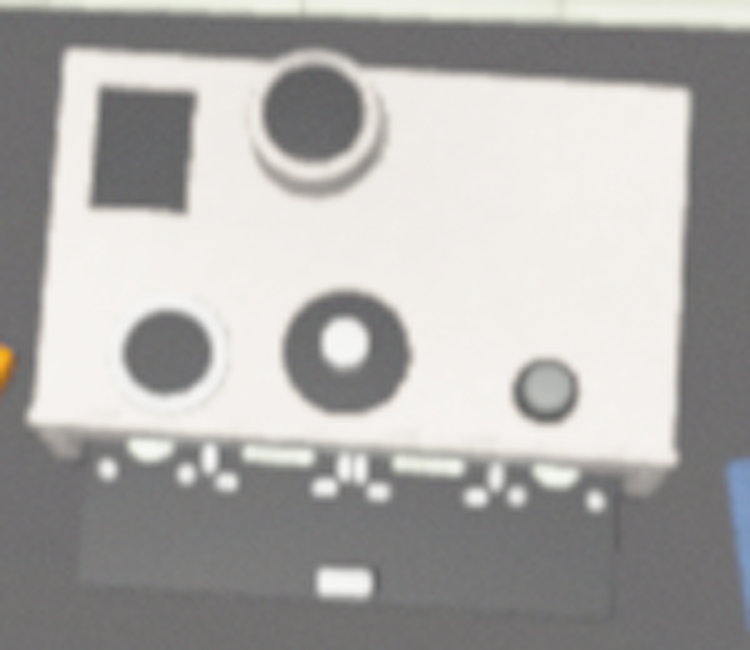

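View pics/t2.png

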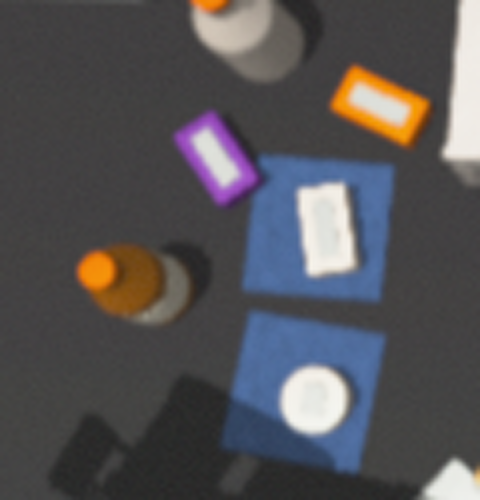

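View pics/t3.png

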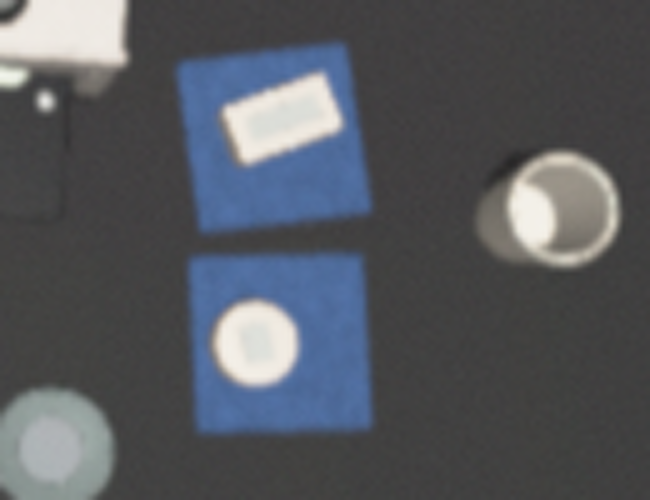

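View pics/s1.png

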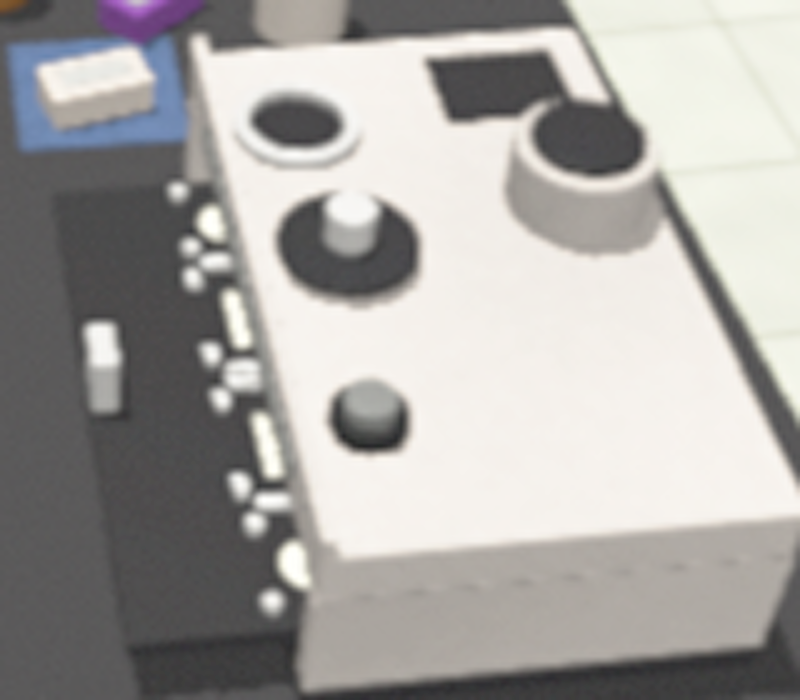

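View pics/s2.png

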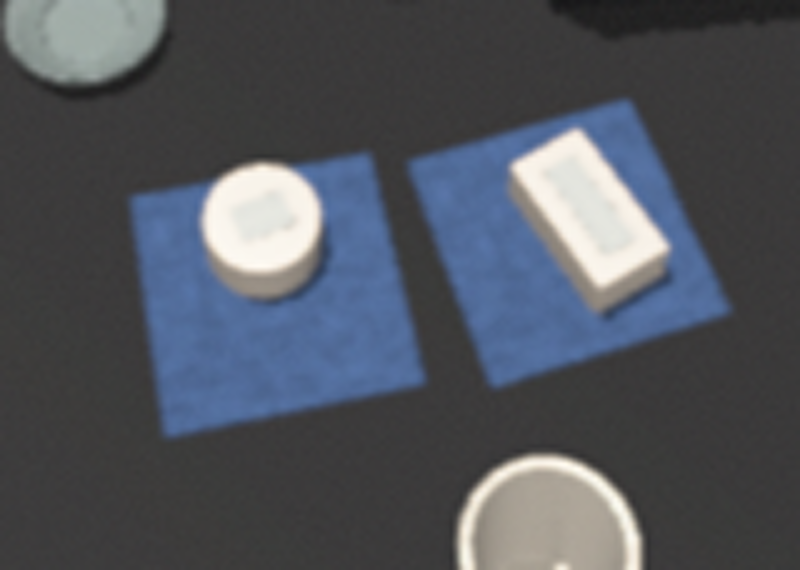

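View pics/s3.png

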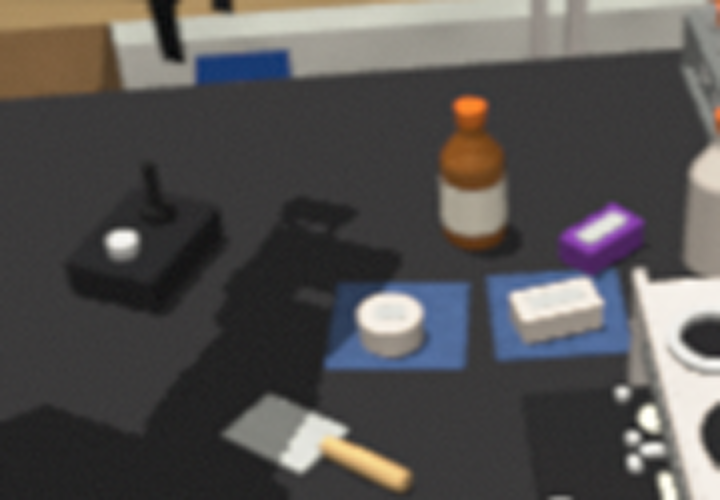

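Run:
```python
from h import *
c=cam('side'); crop(c,110,0,230,100,6,'s4.png',0.5)
c=cam('top'); crop(c,0,220,150,384,4,'t4.png',0.5)
st()
```

```text
t 0.3 tcp [281.3 558.1 404.6] grasp [281.2 558.1 233.6] F [-0.   0.4  0.3] op 1.0
R [[-0.0, 0.45, 0.893], [-0.0, 0.893, -0.45], [-1.0, -0.0, 0.0]] q [ 1.    0.49  1.56 -0.    1.09 -0.11]
```

View pics/s4.png

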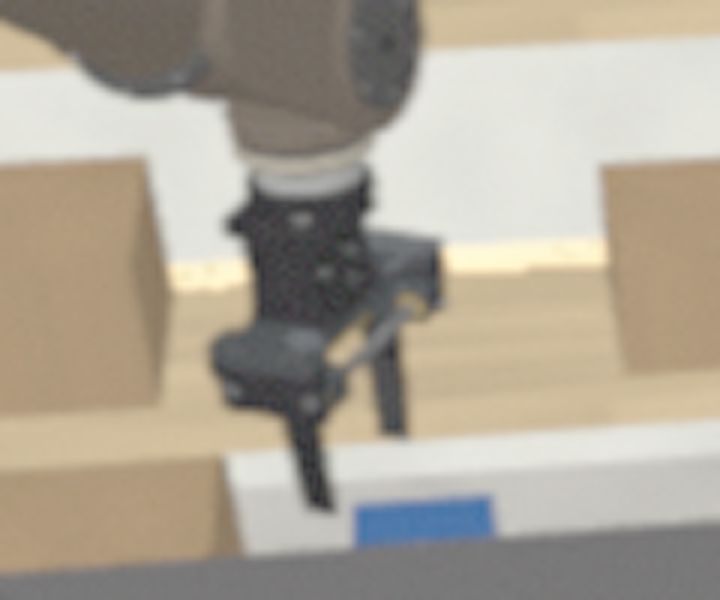

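View pics/t4.png

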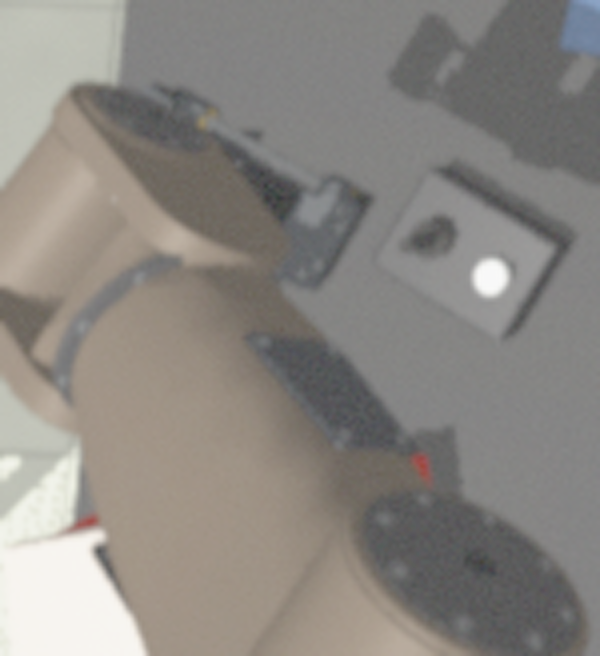

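Run:
```python
from h import *
t=cam('top'); s=cam('side')
tc=lambda u,v:(u/5+190-.4,v/5+75-.4); sc=lambda u,v:(u/5+240-.4,v/5+130-.4)
print('tab',tri(t,tc(344,578),s,sc(100,333)))
L=plane(t,*tc(32,420),153);R=plane(t,*tc(675,462),153);print('front',L,R,np.linalg.norm(R-L),'yaw',np.degrees(np.arctan2(-(R-L)[0]*-1,-(R-L)[1])))
a=plane(t,*tc(80,583),45);b=plane(t,*tc(608,615),45);print('drawer front',a,b,np.linalg.norm(a-b),np.degrees(np.arctan2((b-a)[0],-(b-a)[1])))
print('back roof',plane(t,*tc(65,48),140),plane(t,*tc(690,90),140))
print('port',tri(t,tc(168,352),s,sc(298,122)))
print('btn',tri(t,tc(546,386),s,sc(371,397)))
print('knob',tri(t,tc(344,343),s,sc(352,208)), 'disc',plane(t,*tc(346,351),154))
# white/specimen masks
hsv=cv2.cvtColor(t['image'],cv2.COLOR_RGB2HSV)
m=((hsv[...,1]<70)&(hsv[...,2]>130)).astype(np.uint8)
n,l,stt,cen=cv2.connectedComponentsWithStats(m)
for i in range(1,n):
    if 60<stt[i,4]<900:
        cs,_=cv2.findContours((l==i).astype(np.uint8),cv2.RETR_EXTERNAL,cv2.CHAIN_APPROX_NONE)
        print(cen[i].round(1),stt[i,4],plane(t,*cen[i],30).round(1)[:2],cv2.minAreaRect(cs[0]))
```

```text
tab (array([540.04517969,  -0.86511844,  99.87658808]), np.float64(5.312000631498704))
front [638.21621507 213.57400481 153.        ] [ 622.19446701 -223.82926993  153.        ] 437.69660858296635 yaw -2.0977628124780963
drawer front [539.97248242 192.54048347  45.        ] [ 527.77728997 -193.7959661    45.        ] 386.528879881633 -1.8080124672642344
back roof [907.59780056 206.17682145 140.        ] [ 890.25482443 -233.98122433  140.        ]
port (array([688.5108964 , 123.86808939, 147.61440868]), np.float64(1.8842139693624458))
btn (array([ 668.64618689, -134.27271236,  162.5800228 ]), np.float64(2.630275152553886))
knob (array([690.73036812,   2.89874155, 178.68804315]), np.float64(1.7270703533320775)) disc [692.25034955   1.69740511 154.        ]
[ 83.2 102. ] 793 [868.9 675.4] ((81.0, 100.0), (24.0, 72.0), 90.0)
[415.1 119. ] 385 [ 840.5 -585.5] ((415.0477600097656, 118.9061279296875), (11.508862495422363, 33.6502799987793), 83.2901611328125)
[143.6 125.6] 210 [783.6 440.2] ((143.3517303466797, 124.02068328857422), (16.775188446044922, 19.266551971435547), 48.36646270751953)
[... 872 characters left out ...]
 [432.5 345.4] ((163.0, 219.5), (17.0, 16.0), 90.0)
[350.5 223.2] 263 [ 439.4 -341. ] ((350.5, 223.0), (18.0, 17.0), 90.0)
[310.1 244.6] 440 [ 357.3 -194. ] ((310.0, 244.5), (23.0, 22.0), 90.0)
[196.9 248.6] 418 [331.3 216.6] ((196.5, 248.50003051757812), (18.384777069091797, 24.041629791259766), 45.0)
[ 11.4 276. ] 150 [215.  877.1] ((11.087371826171875, 276.33642578125), (4.938657283782959, 33.595062255859375), 37.5685920715332)
[122.1 288.8] 73 [181.4 477. ] ((122.0, 288.5), (9.0, 8.0), 90.0)
[233.8 319.6] 124 [86.  73.2] ((235.11944580078125, 317.7920227050781), (10.065713882446289, 20.978076934814453), 41.18592834472656)
[247.9 313.1] 80 [109.6  23.9] ((247.5, 313.5), (7.0, 15.0), 90.0)
```

Run:
```python
from h import *
t=cam('top'); s=cam('side')
crop(t,245,180,275,205,20,'t5.png',.8); crop(s,245,185,275,220,16,'s5.png',.8)
tc=lambda u,v:(u/5+190-.4,v/5+75-.4); sc=lambda u,v:(u/5+240-.4,v/5+130-.4)
for z in (78,90): print(z,plane(t,*tc(344,578),z),plane(s,*sc(101,336),z))
for z in (150,): print('port',plane(t,*tc(168,352),z),plane(s,*sc(298,122),z))
```

```text
78 [545.34990691  -0.6872402   78.        ] [541.13696525  17.65126097  78.        ]
90 [543.90606236  -0.84707391  90.        ] [539.17238341   5.93390827  90.        ]
port [688.89711614 123.52376566 150.        ] [686.6715451  120.87787754 150.        ]
```

View pics/t5.png

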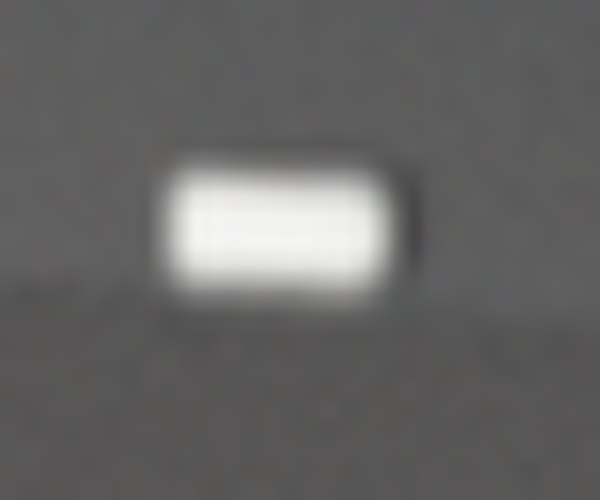

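View pics/s5.png

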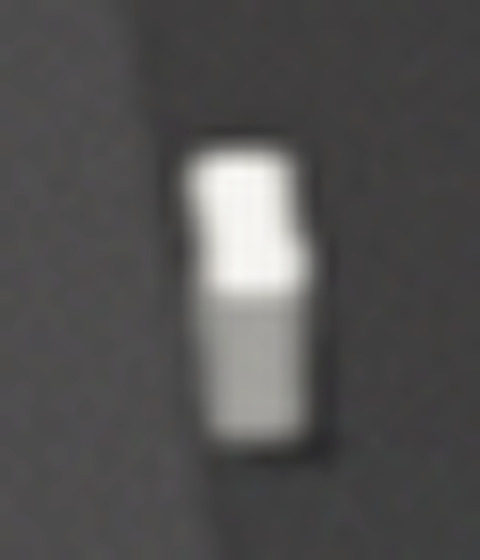

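```bash
cat > plan.py <<'E'
from h import *
import sys
def plan(g,yaw=None,op=None,n=None):
    """g grasp target xyz (mm), yaw of tool y in deg"""
    s,R=st(); p=s['eef_pos']+171*R[:,0]
    d=np.array(g,float)-p
    # desired rotation: x down, y at yaw
    if yaw is None: yaw=np.degrees(np.arctan2(R[1,1],R[0,1]))
    y=np.array([np.cos(np.radians(yaw)),np.sin(np.radians(yaw)),0]); x=np.array([0,0,-1.]); T=np.stack([x,y,np.cross(x,y)],1)
    w=Ro.from_matrix(R.T@T).as_rotvec()
    # grasp shift includes tcp offset change due to tilt correction (small)
    dt=np.array(g,float)-171*T[:,0]-s['eef_pos']
    m=max(int(np.ceil(max(np.linalg.norm(dt)/60,np.linalg.norm(w)/0.18))),1) if n is None else n
    op=s['opening'] if op is None else op
    Rc=R.copy(); out=[]
    for i in range(m):
        sh=Rc.T@(dt/m); ww=w/m
        out.append(np.concatenate([sh.round(1),ww.round(3),[op]])); Rc=Rc@Ro.from_rotvec(ww).as_matrix()
    print('dist',d.round(1),'turn',w.round(3),'rows',m)
    for r in out: print(', '.join(f'{v:g}' for v in r)+',')
if __name__=='__main__':
    a=[float(v) for v in sys.argv[1].split(',')]
    yaw=float(sys.argv[2]) if len(sys.argv)>2 and sys.argv[2]!='-' else None
    op=float(sys.argv[3]) if len(sys.argv)>3 else None
    n=int(sys.argv[4]) if len(sys.argv)>4 else None
    plan(a,yaw,op,n)
E
python3 plan.py 542,0,190 -2 0.6 11
```

```text
t 0.5 tcp [281.3 558.1 404.7] grasp [281.3 558.1 233.7] F [-0.6  0.4  0.1] op 1.003
R [[0.0, 0.45, 0.893], [0.0, 0.893, -0.45], [-1.0, 0.0, -0.0]] q [ 1.    0.49  1.56  0.    1.09 -0.11]
dist [ 260.7 -558.1  -43.7] turn [ 1.139 -0.    -0.   ] rows 11
4, -34.6, 44, 0.104, -0, -0, 0.6,
4, -29.9, 47.3, 0.104, -0, -0, 0.6,
4, -24.9, 50.2, 0.104, -0, -0, 0.6,
4, -19.5, 52.5, 0.104, -0, -0, 0.6,
4, -14, 54.2, 0.104, -0, -0, 0.6,
4, -8.3, 55.4, 0.104, -0, -0, 0.6,
4, -2.6, 55.9, 0.104, -0, -0, 0.6,
4, 3.2, 55.9, 0.104, -0, -0, 0.6,
4, 9, 55.3, 0.104, -0, -0, 0.6,
4, 14.7, 54.1, 0.104, -0, -0, 0.6,
4, 20.2, 52.2, 0.104, -0, -0, 0.6,
```

Emit:
jog_arm(deltas=[4, -34.6, 44, 0.104, 0, 0, 0.6, 4, -30, 47.3, 0.104, 0, 0, 0.6, 4, -25, 50, 0.104, 0, 0, 0.6, 4, -19.5, 52.5, 0.104, 0, 0, 0.6, 4, -14, 54, 0.104, 0, 0, 0.6, 4, -8.3, 55.4, 0.104, 0, 0, 0.6, 4, -2.6, 56, 0.104, 0, 0, 0.6, 4, 3.2, 56, 0.104, 0, 0, 0.6, 4, 9, 55.3, 0.104, 0, 0, 0.6, 4, 14.7, 54, 0.104, 0, 0, 0.6])

```text
t: 1.75
eef_pos: [515.5, 34.5, 364.6]
tcp_rot: [1.967, 1.565, 0.433]
ft_force: [-0.3, 0.7, 0.9]
opening: 0.598
```

```bash
python3 plan.py 542,0,190 -2 0.6
```

```text
t 1.75 tcp [515.5  34.5 364.6] grasp [516.5  35.  193.6] F [-0.3  0.7  0.9] op 0.598
R [[0.005, 0.999, 0.037], [0.003, 0.037, -0.999], [-1.0, 0.006, -0.002]] q [-0.06  0.39  1.87  0.    0.88 -0.1 ]
dist [ 25.5 -35.   -3.6] turn [ 0.072 -0.003 -0.005] rows 1
3.6, 25.2, 35.5, 0.072, -0.003, -0.005, 0.6,
```

Emit:
jog_arm(deltas=[3.6, 25.2, 35.5, 0.072, -0.003, -0.005, 0.6, 0, 0, 0, 0, 0, 0, 0.6])

```text
t: 2.0
eef_pos: [543.7, -4.7, 360.7]
tcp_rot: [0.891, 1.57, -0.723]
ft_force: [0.1, -0.5, 0.4]
opening: 0.604
```

```bash
python3 plan.py 542,0,72 -2 0.6
python3 - <<'E'
from h import *
crop(cam('side'),150,50,400,250,3,'s6.png',.7)
E
```

```text
t 2.0 tcp [543.7  -4.7 360.7] grasp [543.8  -4.8 189.7] F [ 0.1 -0.5  0.4] op 0.604
R [[0.001, 0.999, -0.044], [-0.001, -0.044, -0.999], [-1.0, 0.001, 0.001]] q [-0.13  0.43  1.81 -0.    0.9  -0.09]
dist [  -1.8    4.8 -117.7] turn [-0.009  0.001 -0.001] rows 2
58.8, -1, -2.3, -0.004, 0, -0, 0.6,
58.8, -1, -2.3, -0.004, 0, -0, 0.6,
```

View pics/s6.png

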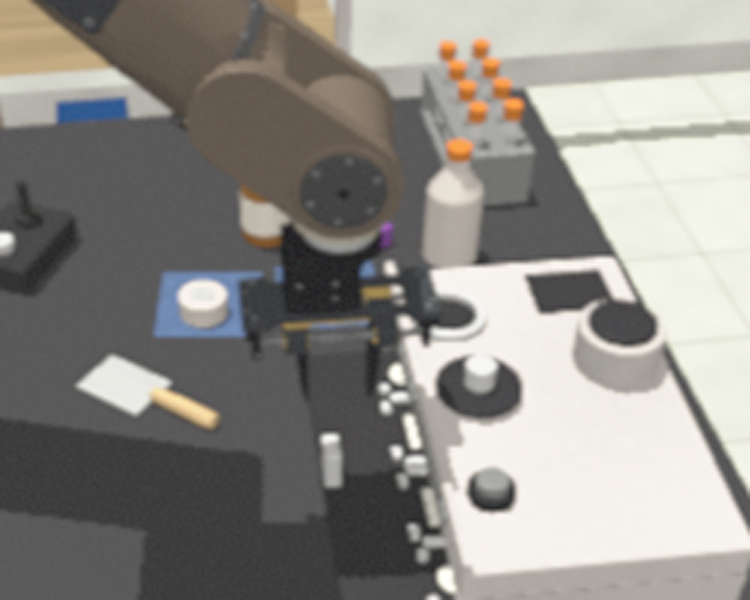

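Emit:
jog_arm(deltas=[0, -1, -4, -0.009, 0, 0, 0.3, 0, 0, 0, 0, 0, 0, 0.3, 0, 0, 0, 0, 0, 0, 0.3])

```text
t: 2.42
eef_pos: [540.8, 3.1, 361.2]
tcp_rot: [0.579, 1.571, -1.02]
ft_force: [0.3, 0.0, 0.1]
opening: 0.341
```

Run:
```python
from h import *
st()
crop(cam('side'),150,50,400,250,3,'s7.png',.7)
```

```text
t 2.42 tcp [540.8   3.1 361.2] grasp [540.8   3.  190.2] F [0.3 0.  0.1] op 0.341
R [[0.0, 1.0, -0.028], [-0.0, -0.028, -1.0], [-1.0, 0.0, 0.0]] q [-0.12  0.42  1.82 -0.    0.9  -0.09]
```

View pics/s7.png

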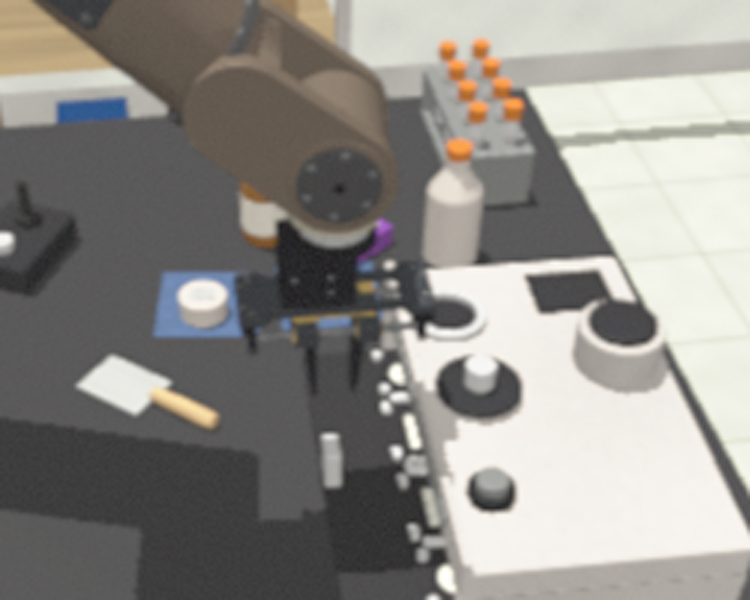

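```bash
python3 plan.py 542,0,120 88 0.6 10
```

```text
t 2.48 tcp [540.8   3.  361.2] grasp [540.8   3.  190.2] F [ 0.4 -0.4 -0.1] op 0.321
R [[0.0, 1.0, -0.028], [-0.0, -0.028, -1.0], [-1.0, 0.0, 0.0]] q [-0.12  0.42  1.82 -0.    0.9  -0.09]
dist [  1.2  -3.  -70.2] turn [-1.564  0.     0.   ] rows 10
7, 0.1, 0.3, -0.156, 0, 0, 0.6,
7, 0.1, 0.3, -0.156, 0, 0, 0.6,
7, 0, 0.3, -0.156, 0, 0, 0.6,
7, -0, 0.3, -0.156, 0, 0, 0.6,
7, -0.1, 0.3, -0.156, 0, 0, 0.6,
7, -0.1, 0.3, -0.156, 0, 0, 0.6,
7, -0.2, 0.3, -0.156, 0, 0, 0.6,
7, -0.2, 0.3, -0.156, 0, 0, 0.6,
7, -0.2, 0.2, -0.156, 0, 0, 0.6,
7, -0.3, 0.2, -0.156, 0, 0, 0.6,
```

Emit:
jog_arm(deltas=[7, 0, 0.3, -0.156, 0, 0, 0.6, 7, 0, 0.3, -0.156, 0, 0, 0.6, 7, 0, 0.3, -0.156, 0, 0, 0.6, 7, 0, 0.3, -0.156, 0, 0, 0.6, 7, 0, 0.3, -0.156, 0, 0, 0.6, 7, 0, 0.3, -0.156, 0, 0, 0.6, 7, 0, 0.3, -0.156, 0, 0, 0.6, 7, 0, 0.3, -0.156, 0, 0, 0.6, 7, 0, 0.3, -0.156, 0, 0, 0.6, 7, 0, 0.3, -0.156, 0, 0, 0.6])

```text
t: 3.72
eef_pos: [541.8, 4.4, 290.9]
tcp_rot: [-0.164, 1.567, -0.146]
ft_force: [0.3, -0.4, -0.4]
opening: 0.603
```

```bash
python3 plan.py 542,0,72 88 0.6
python3 - <<'E'
from h import *
crop(cam('side'),150,50,400,250,3,'s8.png',.7)
E
```

```text
t 3.73 tcp [541.8   4.4 290.9] grasp [542.3   4.4 119.9] F [ 0.3 -0.4 -0.4] op 0.603
R [[0.003, -0.018, 1.0], [-0.0, 1.0, 0.018], [-1.0, -0.001, 0.003]] q [-0.11  0.52  1.88 -0.    0.74 -1.7 ]
dist [ -0.3  -4.4 -47.9] turn [0.053 0.003 0.   ] rows 1
47.9, -4.4, 0, 0.053, 0.003, 0, 0.6,
```

View pics/s8.png

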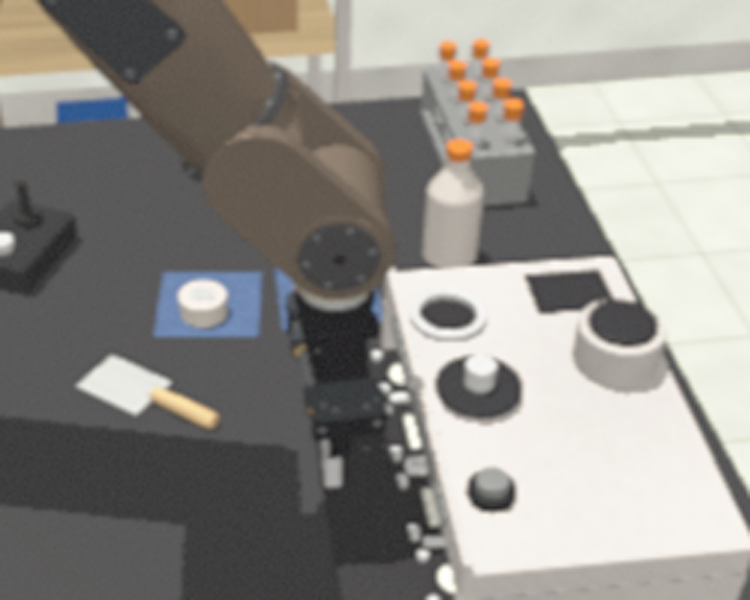

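Emit:
jog_arm(deltas=[24, -2.2, 0, 0.026, 0, 0, 0.6, 24, -2.2, 0, 0.026, 0, 0, 0.6, 0, 0, 0, 0, 0, 0, 0.2, 0, 0, 0, 0, 0, 0, 0.2, 0, 0, 0, 0, 0, 0, 0.2])

```text
t: 4.4
eef_pos: [542.1, 0.7, 243.1]
tcp_rot: [-0.223, 1.566, -0.256]
ft_force: [2.1, -6.4, -12.2]
opening: 0.376
```

```bash
python3 plan.py 542,0,72 88 0.2
python3 - <<'E'
from h import *
crop(cam('side'),150,50,400,250,3,'s9.png',.7)
E
```

```text
t 4.4 tcp [542.1   0.7 243.1] grasp [5.43e+02 5.00e-01 7.21e+01] F [  2.1  -6.4 -12.2] op 0.376
R [[0.005, 0.033, 0.999], [-0.001, 0.999, -0.033], [-1.0, -0.001, 0.005]] q [-0.12  0.6   1.91 -0.    0.63 -1.66]
dist [-1.  -0.5 -0.1] turn [0.002 0.005 0.001] rows 1
0.1, -0.7, -0.1, 0.002, 0.005, 0.001, 0.2,
```

View pics/s9.png

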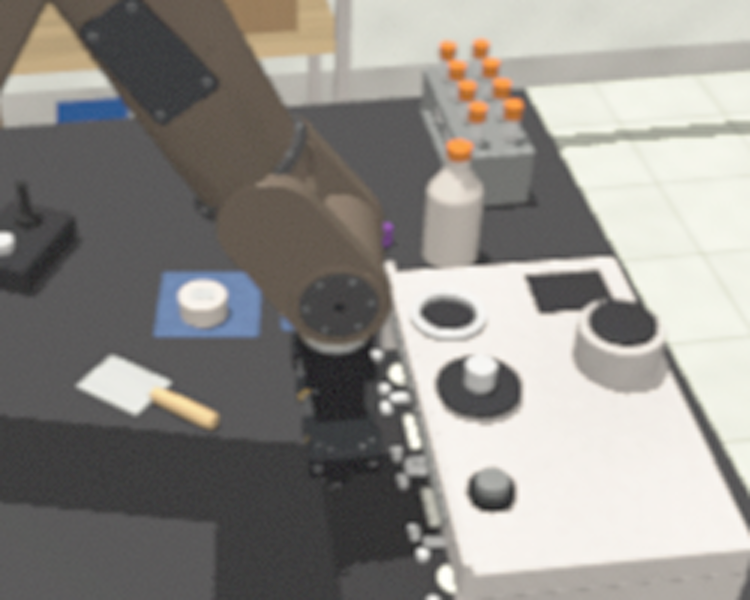

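Emit:
jog_arm(deltas=[0, 0, -8, 0, 0, 0, 0.2, 0, 0, -12, 0, 0, 0, 0.2, 0, 0, -12, 0, 0, 0, 0.2, 0, 0, -12, 0, 0, 0, 0.2, 0, 0, -12, 0, 0, 0, 0.2, 0, 0, -12, 0, 0, 0, 0.2, 0, 0, -12, 0, 0, 0, 0.2, 0, 0, -10, 0, 0, 0, 0.2, 0, 0, -6, 0, 0, 0, 0.2])

```text
t: 5.58
eef_pos: [439.5, 4.3, 243.1]
tcp_rot: [-0.13, 1.565, -0.164]
ft_force: [3.6, -0.4, -12.1]
opening: 0.379
```

Emit:
jog_arm(deltas=[0, 0, -4, 0, 0, 0, 0.2, 0, 0, -4, 0, 0, 0, 0.2, 0, 0, -4, 0, 0, 0, 0.2])

```text
t: 5.95
eef_pos: [431.0, 4.7, 243.7]
tcp_rot: [-0.064, 1.55, -0.099]
ft_force: [16.9, 5.8, -19.4]
opening: 0.378
```

```bash
python3 plan.py 437,4,72 88 0.2
python3 - <<'E'
from h import *
crop(cam('side'),150,50,400,250,3,'s10.png',.7)
crop(cam('top'),180,70,350,230,4,'t10.png',.7)
E
```

```text
t 5.95 tcp [431.    4.7 243.7] grasp [434.6   4.3  72.7] F [ 16.9   5.8 -19.4] op 0.378
R [[0.021, 0.035, 0.999], [-0.002, 0.999, -0.035], [-1.0, -0.001, 0.021]] q [-0.14  0.5   2.18  0.    0.44 -1.68]
dist [ 2.4 -0.3 -0.7] turn [-0.     0.021  0.001] rows 1
0.8, -0.5, 6, -0, 0.021, 0.001, 0.2,
```

View pics/s10.png

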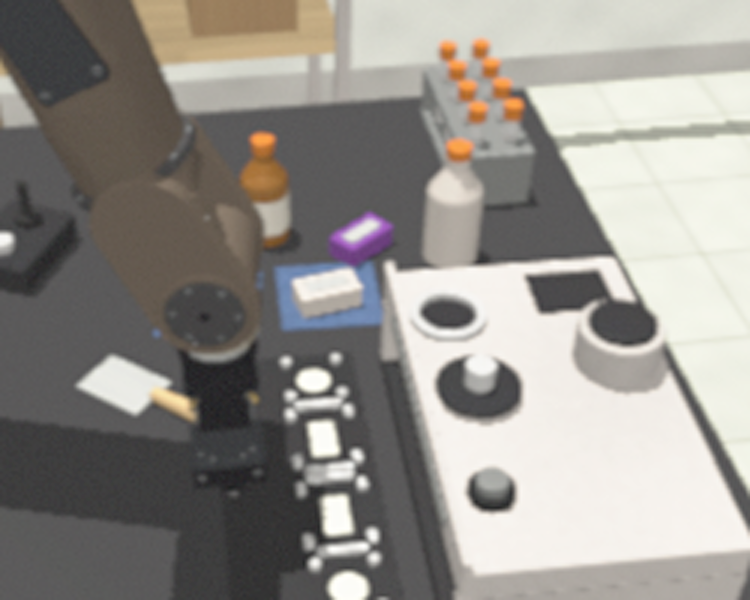

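View pics/t10.png

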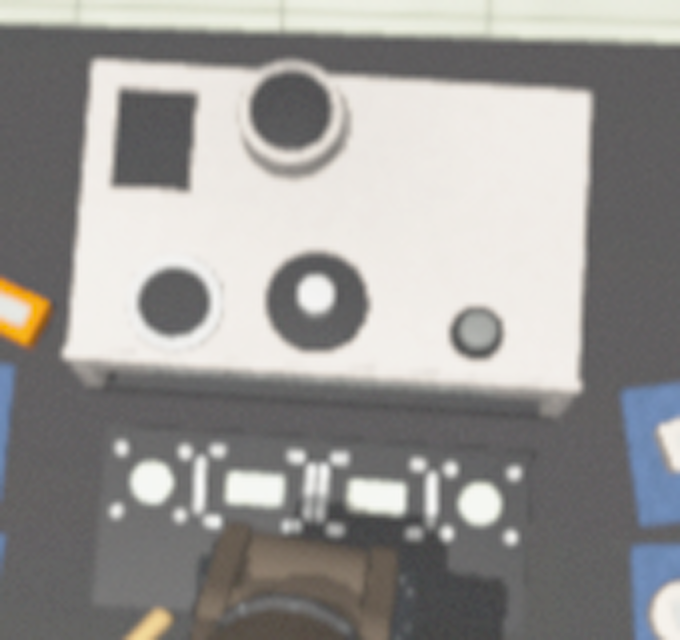

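Emit:
jog_arm(deltas=[0, 0, 4, 0, 0.021, 0, 0.6, 0, 0, 0, 0, 0, 0, 0.6, -30, 0, 0, 0, 0, 0, 0, 0.9, -60, 0, 0, 0, 0, 0, 0.9, -20, 60, 0, 0, 0, 0, 0.9, 0, 60, 0, 0, 0, 0, 0.9, 0, 60, 0, 0, 0, 0, 0.9, 0, 60, 0, 0, 0, 0, 0.9, 0, 60, 0, 0, 0, 0, 0.9])

```text
invalid input
```

Run:
```python
from h import *
st()
t=cam('top'); s=cam('side')
crop(t,85,100,345,250,3,'t11.png',.8)
crop(s,230,160,330,290,5,'s11.png',.8)
for c,nm in ((t,'t'),(s,'s')):
    hsv=cv2.cvtColor(c['image'],cv2.COLOR_RGB2HSV)
    m=((hsv[...,1]<60)&(hsv[...,2]>150)).astype(np.uint8)
    n,l,stt,cen=cv2.connectedComponentsWithStats(m,connectivity=4)
    for i in range(1,n):
        if 30<stt[i,4]<400:
            p=plane(c,*cen[i],45)
            print(nm,cen[i].round(1),stt[i,4],p.round(1)[:2])
```

```text
t 6.05 tcp [430.9   4.7 243.7] grasp [434.5   4.3  72.8] F [ 15.7   5.3 -18. ] op 0.379
R [[0.021, 0.035, 0.999], [-0.002, 0.999, -0.035], [-1.0, -0.001, 0.021]] q [-0.14  0.5   2.18  0.    0.44 -1.68]
t [ 20.1 111.1] 38 [821.4 900.4]
t [415.2 118.9] 371 [ 835.7 -579.5]
t [143.  126.4] 162 [776.3 437.2]
t [258.5 143.1] 67 [725.4   4.8]
t [179.3 145.7] 59 [707. 298.]
t [138.3 158.8] 83 [652.9 446.3]
t [166.  176.9] 294 [588.7 340.3]
t [356.1 178.2] 300 [ 604.2 -357.9]
t [229.3 190.7] 40 [544.3 106.1]
t [217.4 190.1] 94 [545.3 149.6]
t [258.6 189.7] 47 [551.1  -1.1]
t [410.7 195.6] 267 [ 545.9 -557.6]
t [243.2 191.9] 121 [541.5  55.1]
t [274.  193.5] 111 [538.9 -57.6]
t [299.5 195.5] 88 [ 534.2 -150.9]
t [ 22.2 211.1] 114 [447.8 853.4]
t [162.9 219.6] 243 [432.1 342. ]
t [  9.  215.8] 50 [429.6 899.1]
t [350.9 223.3] 242 [ 438.5 -338.9]
t [311.4 243. ] 290 [ 363.6 -196.7]
t [199.5 243.6] 200 [349.7 205.3]
t [120.3 288.9] 36 [183.  477.8]
t [ 11.1 322.5] 133 [ 57.3 850.9]
t [  2.  336.3] 33 [ 10.3 877.6]
s [86.4 16.2] 34 [-235.7 1703.5]
s [153.  83.] 108 [180.3 845.3]
s [240.6 121.9] 66 [537.5 480.5]
s [269.9 126.6] 48 [648.2 431. ]
s [150.  129.9] 31 [180.2 479. ]
s [258.5 144.9] 214 [585.  321.4]
s [190.5 177.6] 314 [326.8 177.2]
s [254.  176.4] 74 [542.5 150.3]
s [256.9 183.4] 54 [547.  114.2]
s [257.4 195.7] 107 [539.5  55.9]
s [  0.9 201.9] 32 [-275.8  152.7]
s [261.5 206.8] 66 [544.8   4.6]
s [261.9 221.4] 120 [536.1 -56.1]
s [265.1 232.4] 44 [ 538.6 -100.7]
s [265.6 245.7] 116 [ 531.6 -149.7]
s [387.6 254.8] 32 [ 869.8 -235.2]
s [362.5 257.6] 135 [ 795.7 -233.5]
s [ 53.2 258.7] 43 [ -65.3 -103.4]
```

View pics/t11.png

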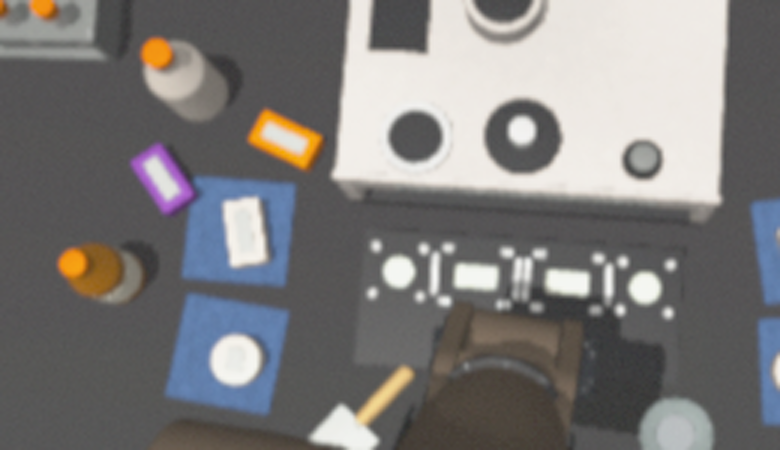

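View pics/s11.png

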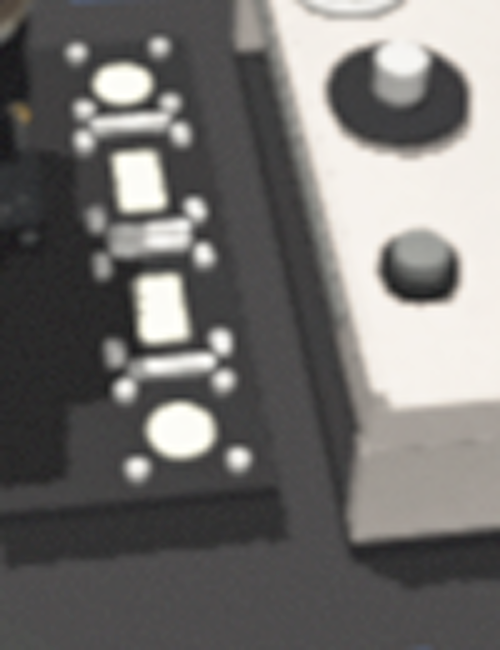

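Emit:
jog_arm(deltas=[0, 0, 4, 0, 0.021, 0, 0.6, 0, 0, 0, 0, 0, 0, 0.6, -30, 0, 0, 0, 0, 0, 0.9, -60, 0, 0, 0, 0, 0, 0.9, -20, 60, 0, 0, 0, 0, 0.9, 0, 60, 0, 0, 0, 0, 0.9, 0, 60, 0, 0, 0, 0, 0.9, 0, 60, 0, 0, 0, 0, 0.9, 0, 60, 0, 0, 0, 0, 0.9])

```text
t: 7.28
eef_pos: [445.6, 308.4, 360.4]
tcp_rot: [-0.018, 1.568, -0.061]
ft_force: [0.4, -0.6, -0.2]
opening: 0.897
```

```bash
cat > meas.py <<'E'
from h import *
def comps(c,z,vth=150,lo=30,hi=420,sth=60):
    hsv=cv2.cvtColor(c['image'],cv2.COLOR_RGB2HSV)
    m=((hsv[...,1]<sth)&(hsv[...,2]>vth)).astype(np.uint8)
    n,l,stt,cen=cv2.connectedComponentsWithStats(m,connectivity=4); r=[]
    for i in range(1,n):
        if lo<stt[i,4]<hi:
            cs,_=cv2.findContours((l==i).astype(np.uint8),cv2.RETR_EXTERNAL,cv2.CHAIN_APPROX_NONE)
            cn=max(cs,key=len)[:,0,:].astype(float); P=np.array([plane(c,*q,z)[:2] for q in cn]).astype(np.float32)
            (x,y),(w,h),a=cv2.minAreaRect(P)
            if w>h: w,h,a=h,w,a-90   # a: angle of short side
            r.append((cen[i],stt[i,4],plane(c,*cen[i],z)[:2],(x,y),(w,h),a))
    return r
def show(c,z,box,**k):
    for q in comps(c,z,**k):
        if box[0]<q[2][0]<box[1] and box[2]<q[2][1]<box[3]:
            print(q[0].round(1),q[1],'cen',q[2].round(1),'rect',np.round(q[3],1),np.round(q[4],1),round(q[5],1))
E
python3 - <<'E'
from meas import *
st()
t=cam('top'); s=cam('side')
for n,c in(('top',t),('side',s)):
    for y in (345,-350): print(n,y); show(c,30,(380,660,y-60,y+60),hi=700)
    print(n,'bays');show(c,45,(500,580,-180,180),lo=60)
crop(s,150,50,400,250,3,'s12.png',.7)
E
```

```text
t 7.28 tcp [445.6 308.4 360.4] grasp [446.  308.4 189.4] F [ 0.4 -0.6 -0.2] op 0.897
R [[0.003, 0.043, 0.999], [-0.0, 0.999, -0.043], [-1.0, -0.0, 0.003]] q [ 0.48  0.43  1.82 -0.    0.9  -1.04]
top 345
[166.  176.7] 296 cen [591.5 344.2] rect [590.8 344.2] [48.  87.4] -78.7
top -350
[356.1 178.2] 302 cen [ 606.7 -361.7] rect [ 606.7 -361.9] [50.  84.7] 21.4
[350.9 223.3] 242 cen [ 439.1 -342.4] rect [ 438.4 -342.9] [58.7 62.6] -89.8
top bays
[217.7 189.8] 86 cen [546.4 148.5] rect [545.7 149.3] [32.9 37. ] -87.6
[258.4 192.5] 82 cen [540.7  -0.6] rect [ 5.398e+02 -5.000e-01] [21.2 51.6] 86.6
[243.2 191.9] 121 cen [541.5  55.1] rect [541.1  55.8] [29.4 51.3] 1.7
[273.8 193.7] 119 cen [537.9 -56.9] rect [537.  -57.7] [29.4 51.2] 1.7
[299.5 195.5] 88 cen [ 534.2 -150.9] rect [ 534.3 -151. ] [32.9 33.3] -88.9
side 345
[258.4 144.9] 213 cen [588.1 340.6] rect [588.9 340.8] [59.4 85.7] -79.7
[216.8 148.8] 173 cen [429.2 340.2] rect [428.3 334.1] [60.9 84. ] -8.6
side -350
[307.5 311.5] 564 cen [ 604.5 -363.9] rect [ 604.1 -362.3] [48.8 83.8] 21.9
[241.8 314.1] 463 cen [ 436.7 -344.7] rect [ 436.9 -343. ] [63.1 63.8] -51.6
side bays
[254.2 176.6] 70 cen [543.  149.5] rect [542.4 150. ] [34.5 35.7] -8.7
[257.3 195.7] 106 cen [539.4  55.9] rect [540.   57.3] [29.3 50.9] -8.4
[259.5 206.9] 90 cen [538.6   5.5] rect [538.8   5.5] [23.8 50.4] 89.0
[261.6 221.4] 128 cen [535.3 -55.8] rect [535.2 -55.2] [29.7 54. ] -1.2
[265.6 245.7] 116 cen [ 531.6 -149.7] rect [ 531.2 -150.7] [36.3 37.9] 81.2
```

View pics/s12.png

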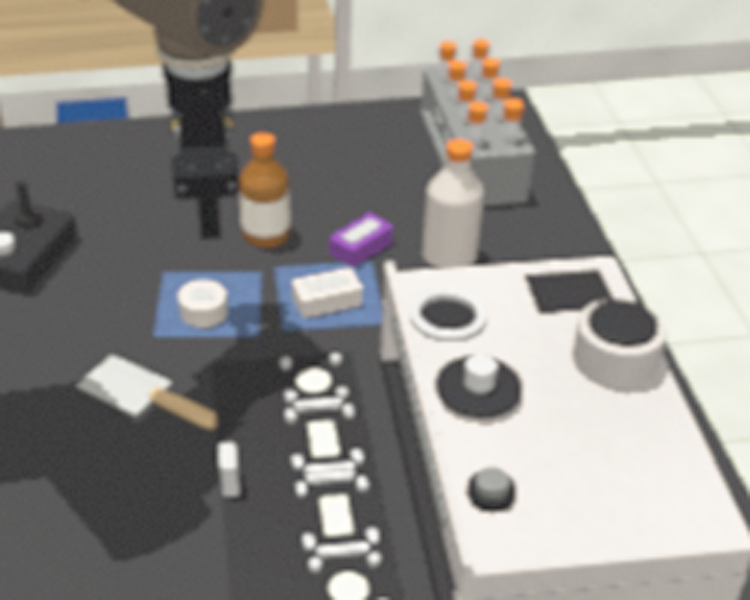

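```bash
python3 plan.py 431,344.5,30 88 0.95 4
```

```text
t 7.38 tcp [445.4 310.7 360.1] grasp [446.  310.9 189.1] F [-0.3 -0.7 -0.5] op 0.897
R [[0.003, 0.039, 0.999], [0.001, 0.999, -0.039], [-1.0, 0.001, 0.003]] q [ 0.49  0.43  1.81 -0.    0.9  -1.04]
dist [ -15.    33.6 -159.1] turn [-0.004  0.003 -0.001] rows 4
39.8, 8.3, -4.1, -0.001, 0.001, -0, 0.95,
39.8, 8.3, -4, -0.001, 0.001, -0, 0.95,
39.8, 8.3, -4, -0.001, 0.001, -0, 0.95,
39.8, 8.3, -3.9, -0.001, 0.001, -0, 0.95,
```

Emit:
jog_arm(deltas=[0, 16.5, -8, 0, 0, 0, 0.95, 0, 16.5, -8, 0, 0, 0, 0.95, 40, 0, 0, 0, 0, 0, 0.95, 40, 0, 0, 0, 0, 0, 0.95, 40, 0, 0, 0, 0, 0, 0.95])

```text
t: 8.0
eef_pos: [429.5, 345.1, 240.4]
tcp_rot: [0.412, 1.562, 0.374]
ft_force: [1.3, 0.7, -0.9]
opening: 0.949
```

```bash
python3 plan.py 431,344.5,30 88 0.95 2;python3 - <<'E'
from h import *
crop(cam('side'),170,60,310,200,5,'s13.png',.7)
E
```

```text
t 8.0 tcp [429.5 345.1 240.4] grasp [431.  345.7  69.4] F [ 1.3  0.7 -0.9] op 0.949
R [[0.009, 0.038, 0.999], [0.003, 0.999, -0.038], [-1.0, 0.004, 0.008]] q [ 0.56  0.61  1.89 -0.    0.63 -0.97]
dist [  0.   -1.2 -39.4] turn [-0.003  0.008 -0.004] rows 2
19.7, -0.4, 0.6, -0.001, 0.004, -0.002, 0.95,
19.7, -0.3, 0.7, -0.001, 0.004, -0.002, 0.95,
```

View pics/s13.png

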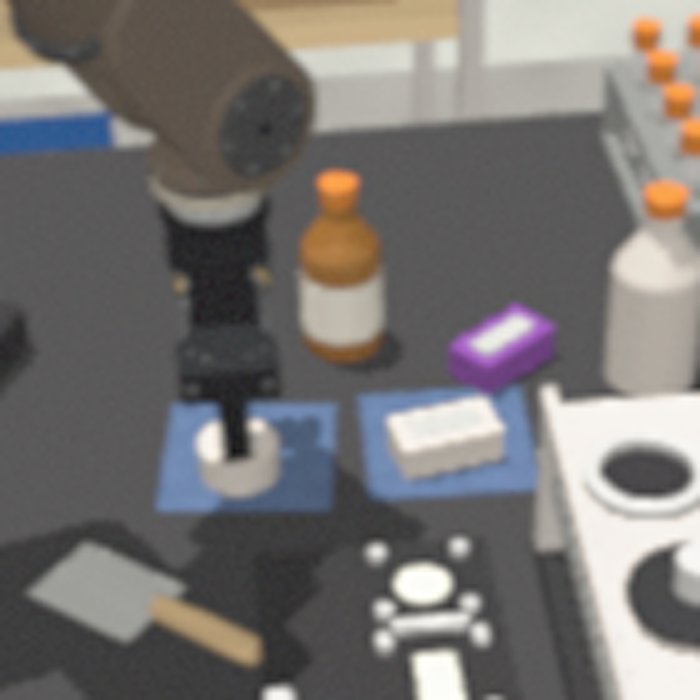

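Finger lines up over the round mount. Lower and close.

Emit:
jog_arm(deltas=[19.7, -0.4, 0.6, 0, 0.004, -0.002, 0.95, 19.7, -0.3, 0.6, 0, 0.004, -0.002, 0.95, 0, 0, 0, 0, 0, 0, 0.95, 0, 0, 0, 0, 0, 0, 0.5, 0, 0, 0, 0, 0, 0, 0.5, 0, 0, 0, 0, 0, 0, 0.5, 0, 0, 0, 0, 0, 0, 0.5])

```text
t: 8.93
eef_pos: [430.5, 343.5, 198.6]
tcp_rot: [-2.419, 1.566, -2.457]
ft_force: [0.2, -0.4, -1.0]
opening: 0.623
```

```bash
python3 plan.py 543.9,150,110 88 0.5 ;python3 - <<'E'
from h import *
crop(cam('side'),170,60,310,200,5,'s14.png',.7)
E
```

```text
t 8.93 tcp [430.5 343.5 198.6] grasp [429.9 343.   27.6] F [ 0.2 -0.4 -1. ] op 0.623
R [[-0.003, 0.039, 0.999], [-0.003, 0.999, -0.039], [-1.0, -0.003, -0.003]] q [ 0.55  0.68  1.91 -0.    0.56 -0.98]
dist [ 114.  -193.    82.4] turn [-0.004 -0.003  0.003] rows 4
-20.6, -47.3, 30.2, -0.001, -0.001, 0.001, 0.5,
-20.6, -47.3, 30.1, -0.001, -0.001, 0.001, 0.5,
-20.6, -47.3, 30.1, -0.001, -0.001, 0.001, 0.5,
-20.6, -47.3, 30.1, -0.001, -0.001, 0.001, 0.5,
```

View pics/s14.png

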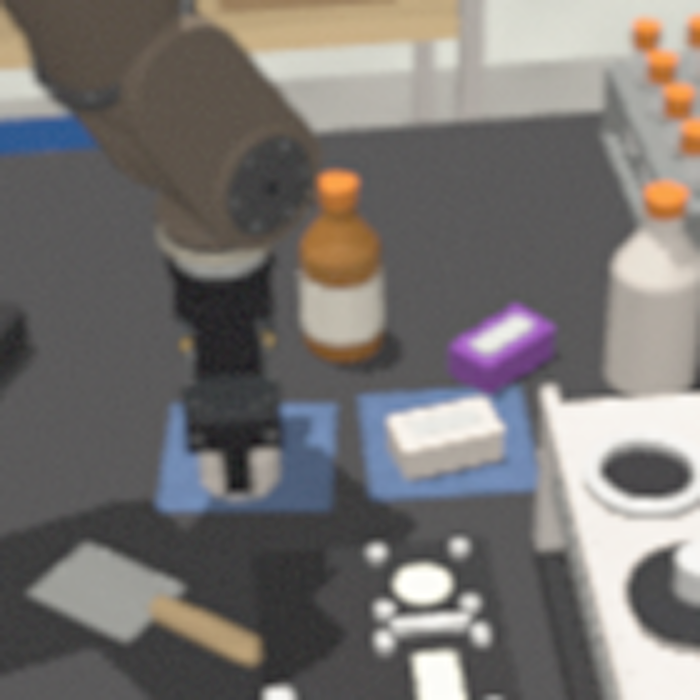

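Emit:
jog_arm(deltas=[0, 0, 0, 0, 0, 0, 0.75, -4, 0, 0, 0, -0.003, 0.003, 0.75, 0, 0, 0, 0, 0, 0, 0.75, 0, 0, 0, 0, 0, 0, 0.5, 0, 0, 0, 0, 0, 0, 0.5, 0, 0, 0, 0, 0, 0, 0.5])

```text
t: 9.72
eef_pos: [430.5, 343.4, 203.1]
tcp_rot: [1.99, 1.571, 1.951]
ft_force: [-0.2, 0.2, 0.9]
opening: 0.621
```

```bash
python3 plan.py 543.9,150,110 88 0.5
```

```text
t 9.72 tcp [430.5 343.4 203.1] grasp [430.5 343.5  32.1] F [-0.2  0.2  0.9] op 0.621
R [[-0.0, 0.039, 0.999], [0.0, 0.999, -0.039], [-1.0, 0.0, -0.0]] q [ 0.55  0.67  1.91  0.    0.56 -0.98]
dist [ 113.4 -193.5   77.9] turn [-0.004 -0.    -0.   ] rows 4
-19.5, -47.2, 30.2, -0.001, -0, -0, 0.5,
-19.5, -47.2, 30.2, -0.001, -0, -0, 0.5,
-19.5, -47.3, 30.1, -0.001, -0, -0, 0.5,
-19.5, -47.3, 30.1, -0.001, -0, -0, 0.5,
```

Emit:
jog_arm(deltas=[-38, 0, 0, 0, 0, 0, 0.5, -38, -10, 6, 0, 0, 0, 0.5, 0, -40, 25, 0, 0, 0, 0.5, 0, -50, 30, 0, 0, 0, 0.5, 0, -50, 30, 0, 0, 0, 0.5, 0, -35, 22, 0, 0, 0, 0.5, 0, 0, 0, 0, 0, 0, 0.5])

```text
t: 10.6
eef_pos: [539.0, 149.0, 280.1]
tcp_rot: [-2.434, 1.569, -2.471]
ft_force: [-0.3, 0.2, -1.9]
opening: 0.622
```

```bash
python3 plan.py 543.3,150,77.5 88 0.5 2;python3 - <<'E'
from h import *
crop(cam('side'),190,100,330,240,5,'s15.png',.7)
E
```

```text
t 10.6 tcp [539.  149.  280.1] grasp [538.8 148.8 109.1] F [-0.3  0.2 -1.9] op 0.622
R [[-0.001, 0.037, 0.999], [-0.001, 0.999, -0.037], [-1.0, -0.001, -0.001]] q [ 0.15  0.56  1.84 -0.    0.74 -1.38]
dist [  4.5   1.2 -31.6] turn [-0.002 -0.001  0.001] rows 2
15.8, 0.6, 2.1, -0.001, -0.001, 0.001, 0.5,
15.8, 0.6, 2.1, -0.001, -0.001, 0.001, 0.5,
```

View pics/s15.png

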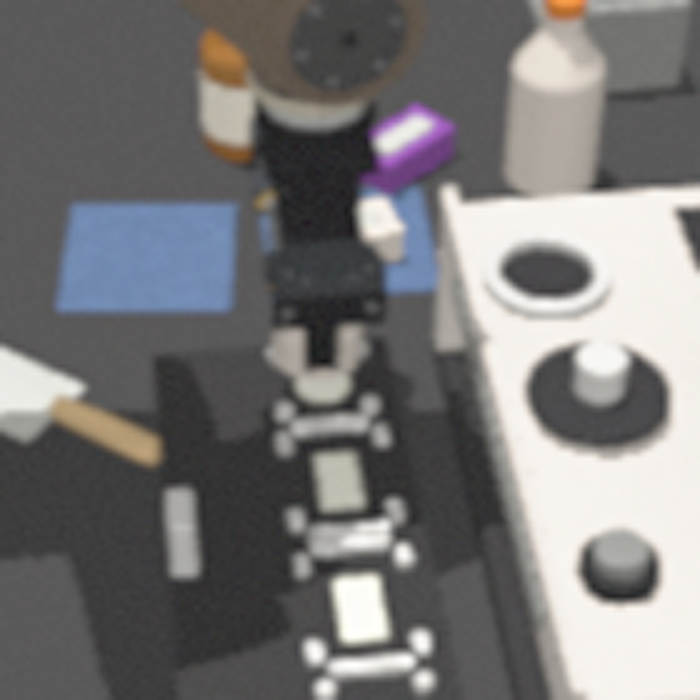

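Emit:
jog_arm(deltas=[0, 1.2, 4.3, 0, 0, 0, 0.5, 14, 0, 0, 0, 0, 0, 0.5, 0, 0, 0, 0, 0, 0, 0.5])

```text
t: 11.02
eef_pos: [541.6, 153.4, 264.6]
tcp_rot: [-2.806, 1.567, -2.838]
ft_force: [-0.1, 0.8, -1.9]
opening: 0.618
```

```bash
python3 plan.py 543.3,150,77.5 88 0.5 2
```

```text
t 11.03 tcp [541.6 153.4 264.6] grasp [541.  153.2  93.6] F [-0.1  0.8 -1.9] op 0.618
R [[-0.004, 0.033, 0.999], [-0.001, 0.999, -0.033], [-1.0, -0.001, -0.004]] q [ 0.16  0.58  1.85 -0.    0.71 -1.38]
dist [  2.3  -3.2 -16.1] turn [ 0.002 -0.004  0.001] rows 2
8.1, -1.6, 0.9, 0.001, -0.002, 0.001, 0.5,
8.1, -1.6, 0.9, 0.001, -0.002, 0.001, 0.5,
```

Emit:
jog_arm(deltas=[0, -3.2, 2.3, 0.002, -0.004, 0.001, 0.5, 0, 0, 0, 0, 0, 0, 0.5])

```text
t: 11.28
eef_pos: [543.7, 150.7, 264.4]
tcp_rot: [-0.773, 1.57, -0.807]
ft_force: [-0.9, 0.4, -1.0]
opening: 0.625
```

```bash
python3 plan.py 543.3,150,77.5 88 0.5 2
```

```text
t 11.28 tcp [543.7 150.7 264.4] grasp [543.8 150.6  93.4] F [-0.9  0.4 -1. ] op 0.625
R [[0.0, 0.034, 0.999], [-0.0, 0.999, -0.034], [-1.0, -0.0, 0.0]] q [ 0.15  0.59  1.84 -0.    0.71 -1.38]
dist [ -0.5  -0.6 -15.9] turn [0.001 0.    0.   ] rows 2
7.9, -0.3, -0.2, 0.001, 0, 0, 0.5,
7.9, -0.3, -0.2, 0.001, 0, 0, 0.5,
```

Emit:
jog_arm(deltas=[8, -0.6, -0.5, 0, 0, 0, 0.5, 6, 0, 0, 0, 0, 0, 0.5, 1, 0, 0, 0, 0, 0, 0.5, 0, 0, 0, 0, 0, 0, 0.5])

```text
t: 11.78
eef_pos: [543.1, 150.0, 248.3]
tcp_rot: [-0.835, 1.57, -0.869]
ft_force: [-0.2, -0.2, -1.8]
opening: 0.623
```

```bash
python3 plan.py 543.3,150,77 88 0.5 2
```

```text
t 11.78 tcp [543.1 150.  248.3] grasp [543.1 149.9  77.3] F [-0.2 -0.2 -1.8] op 0.623
R [[0.0, 0.034, 0.999], [-0.0, 0.999, -0.034], [-1.0, -0.0, 0.0]] q [ 0.15  0.61  1.86 -0.    0.68 -1.38]
dist [ 0.2  0.1 -0.3] turn [0.001 0.    0.   ] rows 2
0.2, 0, 0.1, 0.001, 0, 0, 0.5,
0.2, 0, 0.1, 0.001, 0, 0, 0.5,
```

Emit:
jog_arm(deltas=[0, 0, 0, 0, 0, 0, 0.74, 0, 0, 0, 0, 0, 0, 0.74, -10, 0, 0, 0, 0, 0, 0.74, -50, 0, 0, 0, 0, 0, 0.74, -20, 40, 10, -0.04, 0, 0, 0.74, 0, 50, 10, -0.04, 0, 0, 0.74, 0, 50, 10, -0.04, 0, 0, 0.74, 0, 50, 10, -0.04, 0, 0, 0.74])

```text
t: 12.78
eef_pos: [578.8, 343.0, 337.6]
tcp_rot: [0.165, 1.565, 0.29]
ft_force: [1.1, 0.6, 0.6]
opening: 0.74
```

```bash
python3 plan.py 590,343,40 100 0.74
python3 - <<'E'
from meas import *
t=cam('top'); s=cam('side')
for n,c in(('top',t),('side',s)): print(n); show(c,75,(500,600,100,200),lo=100); show(c,45,(500,580,-180,100),lo=60); show(c,30,(550,660,300,400),lo=60)
crop(s,230,150,330,290,5,'s16.png',.8);crop(t,150,150,350,230,4,'t16.png',.8)
E
```

```text
t 12.78 tcp [578.8 343.  337.6] grasp [579.8 343.3 166.6] F [1.1 0.6 0.6] op 0.74
R [[0.006, -0.125, 0.992], [0.002, 0.992, 0.125], [-1.0, 0.001, 0.006]] q [ 0.44  0.62  1.5  -0.    1.01 -1.26]
dist [  10.2   -0.3 -126.6] turn [-0.049  0.006 -0.001] rows 3
42.2, -0.5, 3.4, -0.016, 0.002, -0, 0.74,
42.2, -0.5, 3.5, -0.016, 0.002, -0, 0.74,
42.2, -0.6, 3.6, -0.016, 0.002, -0, 0.74,
top
[217.5 188.3] 150 cen [548.2 145.9] rect [546.7 146.7] [51.2 53. ] 47.2
[258.4 192.5] 80 cen [540.8  -0.6] rect [540.9  -0.7] [21.1 49.4] 86.1
[243.2 191.9] 121 cen [541.5  55.1] rect [541.1  55.8] [29.4 51.3] 1.7
[273.8 193.7] 119 cen [537.9 -56.9] rect [537.  -57.7] [29.4 51.2] 1.7
[299.5 195.5] 88 cen [ 534.2 -150.9] rect [ 534.3 -151. ] [32.9 33.3] -88.9
[168.3 183.2] 93 cen [567.6 334.2] rect [567.9 335.4] [37.  37.4] -86.5
side
[256.1 173.6] 114 cen [546.7 130.7] rect [548.1 130.4] [54.9 60.1] 6.8
[257.4 195.7] 107 cen [539.5  55.9] rect [540.1  57.3] [29.4 50.9] -8.4
[259.5 206.9] 90 cen [538.6   5.5] rect [538.8   5.5] [23.8 50.4] 89.0
[261.6 221.4] 127 cen [535.2 -55.8] rect [535.  -55.2] [29.6 54. ] -0.2
[265.6 245.7] 116 cen [ 531.6 -149.7] rect [ 531.2 -150.7] [36.3 37.9] 81.2
[256.1 146.2] 137 cen [577.9 333.6] rect [584.7 339.7] [59.7 76.7] -80.9
```

View pics/s16.png

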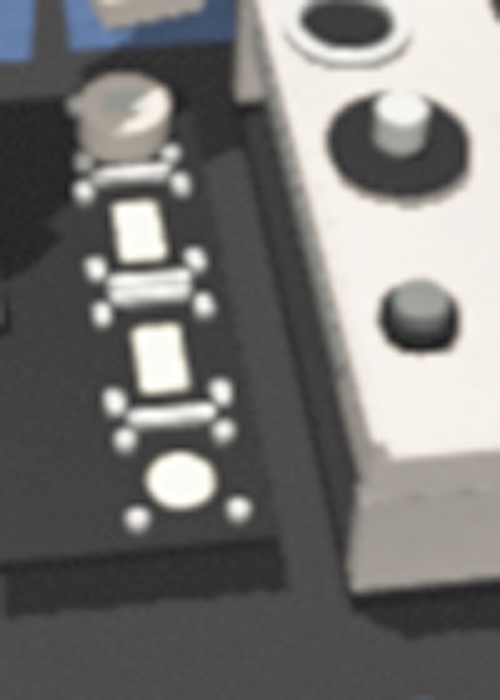

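View pics/t16.png

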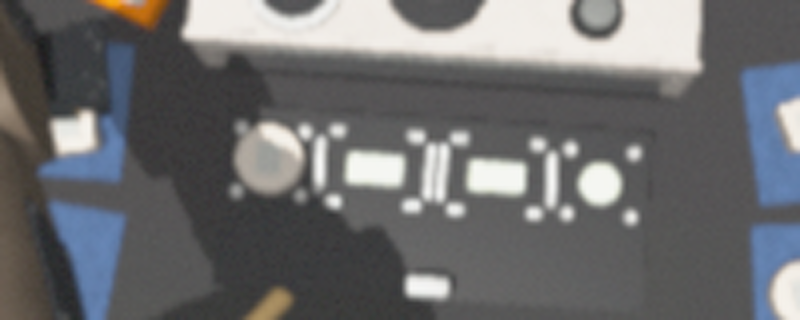

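Emit:
jog_arm(deltas=[0, 0, 10, -0.05, 0.006, 0, 0.74, 42, 0, 0, 0, 0, 0, 0.74, 42, 0, 0, 0, 0, 0, 0.74, 40, 0, 0, 0, 0, 0, 0.74, 0, 0, 0, 0, 0, 0, 0.74])

```text
t: 13.5
eef_pos: [588.5, 346.5, 214.7]
tcp_rot: [0.466, 1.566, 0.647]
ft_force: [0.2, -0.6, 0.1]
opening: 0.738
```

```bash
python3 plan.py 590,343,27 100 0.74
python3 - <<'E'
from h import *
crop(cam('side'),200,70,320,170,6,'s17.png',.7)
E
```

```text
t 13.5 tcp [588.5 346.5 214.7] grasp [589.2 347.1  43.7] F [ 0.2 -0.6  0.1] op 0.738
R [[0.004, -0.18, 0.984], [0.003, 0.984, 0.18], [-1.0, 0.002, 0.005]] q [ 0.44  0.78  1.56  0.    0.8  -1.32]
dist [  0.8  -4.1 -16.7] turn [ 0.007  0.005 -0.002] rows 1
16.7, -3.8, 0.8, 0.007, 0.005, -0.002, 0.74,
```

View pics/s17.png

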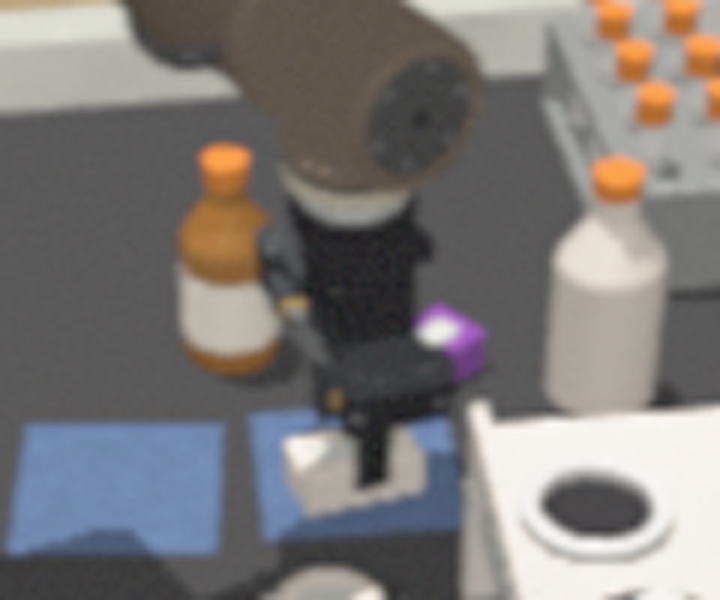

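Emit:
jog_arm(deltas=[16.5, -3.8, 0.8, 0.007, 0.005, -0.002, 0.74, 0, 0, 0, 0, 0, 0, 0.74, 0, 0, 0, 0, 0, 0, 0.3, 0, 0, 0, 0, 0, 0, 0.3, 0, 0, 0, 0, 0, 0, 0.3, 0, 0, 0, 0, 0, 0, 0.3])

```text
t: 14.3
eef_pos: [591.7, 343.3, 205.1]
tcp_rot: [0.297, 1.56, 0.47]
ft_force: [0.5, -1.0, -2.9]
opening: 0.458
```

```bash
python3 plan.py 590,343,27 100 0.74
python3 - <<'E'
from h import *
crop(cam('side'),200,70,320,170,6,'s18.png',.7)
t=cam('top');print(plane(t,118,190,150))
crop(t,80,140,200,230,6,'t18.png',.6)
E
```

```text
t 14.3 tcp [591.7 343.3 205.1] grasp [593.3 344.1  34.1] F [ 0.5 -1.  -2.9] op 0.458
R [[0.009, -0.172, 0.985], [0.005, 0.985, 0.172], [-1.0, 0.003, 0.01]] q [ 0.43  0.8   1.56  0.    0.78 -1.32]
dist [-3.3 -1.1 -7.1] turn [-0.001  0.01  -0.003] rows 1
7.1, 0, -1.8, -0.001, 0.01, -0.003, 0.74,
[523.47009334 471.27244501 150.        ]
```

View pics/s18.png

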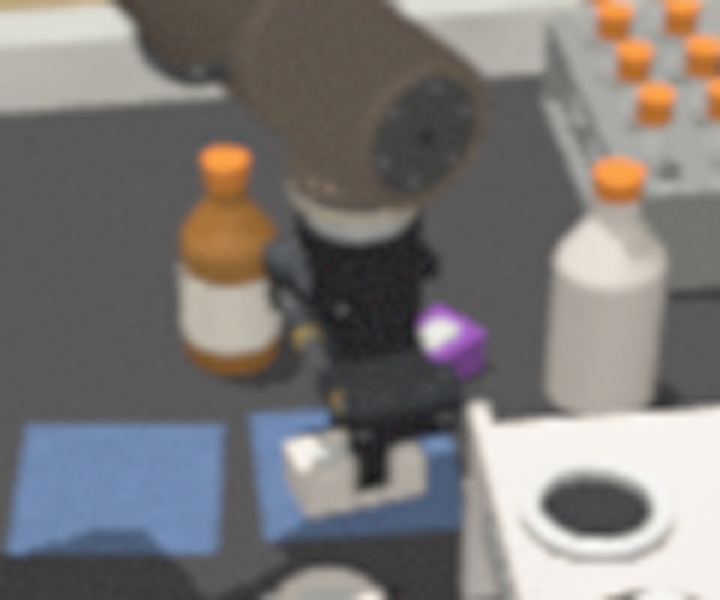

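View pics/t18.png

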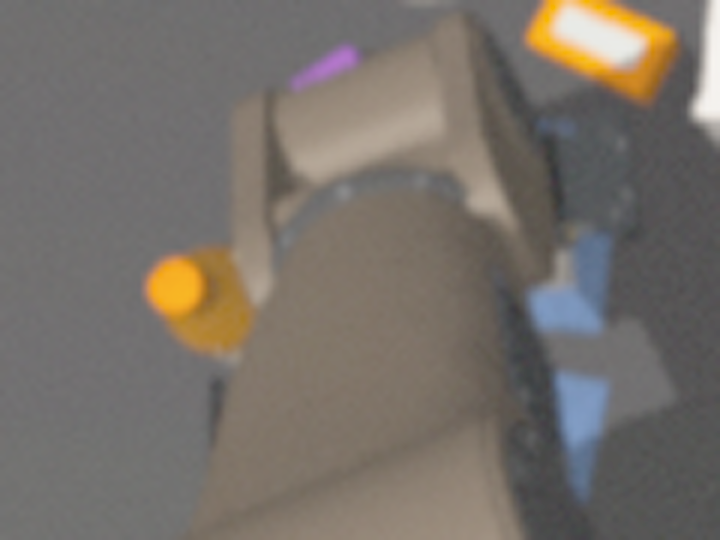

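Emit:
jog_arm(deltas=[0, 0, 0, 0, 0, 0, 0.7, 0, 0, 0, 0, 0, 0, 0.7, -40, 0, 0, 0, 0, 0, 1.0, 0, 0, 0, 0.175, 0.005, 0, 1.0, 0, 0, 0, 0.175, 0, 0, 1.0, 0, 0, 0, 0.175, 0, 0, 1.0, 0, 0, 0, 0.175, 0, 0, 1.0, 0, 0, 0, 0.175, 0, 0, 1.0, 0, 0, 0, 0.175, 0, 0, 1.0, 0, 0, 0, 0.175, 0, 0, 1.0])

```text
t: 15.65
eef_pos: [591.3, 342.9, 246.5]
tcp_rot: [1.91, 1.565, 0.819]
ft_force: [-1.1, -0.1, -0.1]
opening: 1.003
```

```bash
python3 plan.py 590,343.5,60 9.9 1.0
```

```text
t 15.65 tcp [591.3 342.9 246.5] grasp [591.9 343.6  75.5] F [-1.1 -0.1 -0.1] op 1.003
R [[0.004, 0.887, 0.462], [0.004, 0.462, -0.887], [-1.0, 0.005, -0.002]] q [ 0.43  0.74  1.54  0.    0.85 -0.05]
dist [ -1.9  -0.1 -15.5] turn [ 0.307 -0.003 -0.005] rows 2
7.8, -0.5, -0.5, 0.154, -0.001, -0.002, 1,
7.8, -0.5, -0.5, 0.154, -0.001, -0.002, 1,
```

Emit:
jog_arm(deltas=[5, 0, 0, 0.154, 0, -0.002, 1.0, 5, -0.5, -0.5, 0.154, 0, -0.002, 1.0, 0, 0, 0, 0, 0, 0, 1.0, 0, 0, 0, 0, 0, 0, 1.0])

```text
t: 16.15
eef_pos: [590.7, 343.2, 236.6]
tcp_rot: [2.925, 1.568, 1.519]
ft_force: [-1.0, -0.0, -0.3]
opening: 1.0
```

```bash
python3 plan.py 590,343.5,60 9.9 1.0;python3 - <<'E'
from h import *
crop(cam('side'),200,70,320,170,6,'s19.png',.7)
E
```

```text
t 16.15 tcp [590.7 343.2 236.6] grasp [590.7 343.7  65.6] F [-1.  -0.  -0.3] op 1.0
R [[0.0, 0.986, 0.165], [0.003, 0.165, -0.986], [-1.0, 0.001, -0.003]] q [0.43 0.75 1.54 0.   0.84 0.26]
dist [-0.7 -0.2 -5.6] turn [-0.007 -0.003 -0.001] rows 1
5.6, -0.7, -0.4, -0.007, -0.003, -0.001, 1,
```

View pics/s19.png

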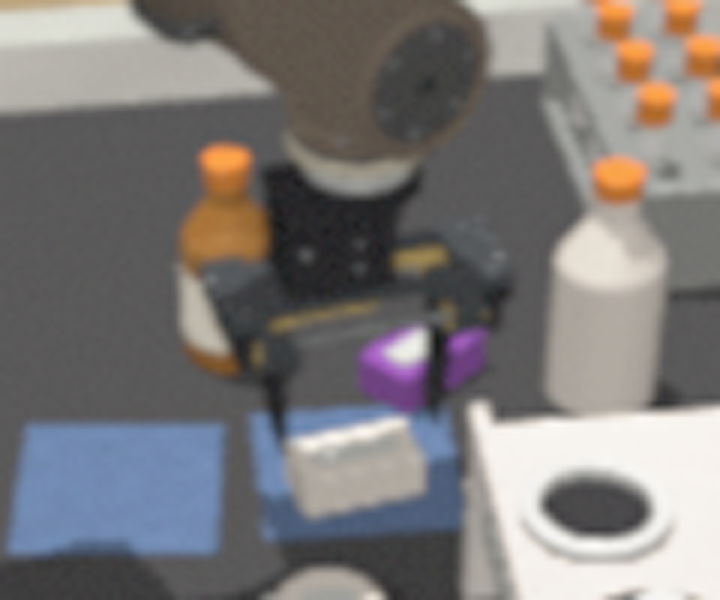

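Run:
```python
from h import *
s=cam('side'); y=np.radians(9.9);L=np.array([np.cos(y),np.sin(y),0]);W=np.array([-np.sin(y),np.cos(y),0])
for a,b in((-40,-22),(40,-22),(40,22),(-40,22)):
    print((proj(s,np.array([590,343.5,30])+a*L+b*W)+.5-[200,70])*6)
```

```text
[306.9835337  482.22785893]
[426.80262947 457.17243075]
[403.4047507  417.29030695]
[285.62679827 441.35897859]
```

Emit:
jog_arm(deltas=[16, -0.7, -0.4, -0.007, -0.003, 0, 1.0, 14, 0, 0, 0, 0, 0, 1.0, 2, 0, 0, 0, 0, 0, 1.0, 0, 0, 0, 0, 0, 0, 0.7, 0, 0, 0, 0, 0, 0, 0.7, 0, 0, 0, 0, 0, 0, 0.7])

```text
t: 17.0
eef_pos: [589.8, 343.5, 201.8]
tcp_rot: [-0.492, 1.57, -1.889]
ft_force: [0.7, -1.3, -3.7]
opening: 0.839
```

```bash
python3 plan.py 590,343.5,33 9.9 0.7;python3 - <<'E'
from h import *
crop(cam('side'),200,70,320,170,6,'s20.png',.7)
E
```

```text
t 17.0 tcp [589.8 343.5 201.8] grasp [589.7 343.4  30.8] F [ 0.7 -1.3 -3.7] op 0.839
R [[-0.0, 0.985, 0.174], [-0.001, 0.174, -0.985], [-1.0, -0.0, 0.001]] q [ 0.43  0.8   1.56 -0.    0.78  0.26]
dist [0.3 0.1 2.2] turn [0.002 0.001 0.   ] rows 1
-2.2, 0.2, 0, 0.002, 0.001, 0, 0.7,
```

View pics/s20.png

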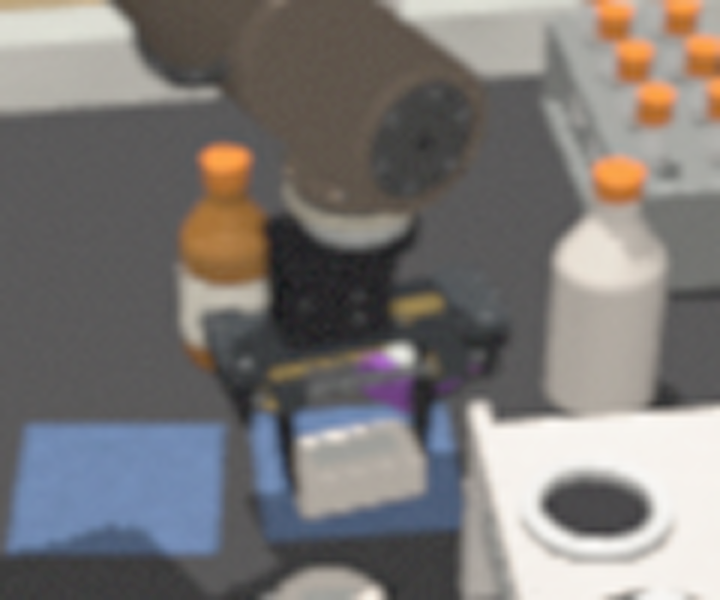

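Emit:
jog_arm(deltas=[-30, 0, 0, 0, 0, 0, 0.7, -30, 0, 0, -0.1, 0, 0, 0.7, -25, 0, 0, -0.17, 0, 0, 0.7, 0, 0, 0, -0.17, 0, 0, 0.7, 0, 0, 0, -0.17, 0, 0, 0.7, 0, 0, 0, -0.17, 0, 0, 0.7, 0, 0, 0, -0.17, 0, 0, 0.7, 0, 0, 0, -0.17, 0, 0, 0.7, 0, 0, 0, -0.17, 0, 0, 0.7])

```text
t: 18.18
eef_pos: [588.9, 343.1, 289.5]
tcp_rot: [-2.464, 1.568, -2.529]
ft_force: [-0.1, 0.0, -2.8]
opening: 0.838
```

```bash
python3 plan.py 540,56,122 88 0.7
```

```text
t 18.18 tcp [588.9 343.1 289.5] grasp [588.5 342.9 118.5] F [-0.1  0.  -2.8] op 0.838
R [[-0.002, 0.065, 0.998], [-0.002, 0.998, -0.065], [-1.0, -0.002, -0.002]] q [ 0.43  0.69  1.52 -0.    0.94 -1.07]
dist [ -48.5 -286.9    3.5] turn [-0.03  -0.002  0.002] rows 5
-0.6, -57.9, -6, -0.006, -0, 0, 0.7,
-0.6, -57.9, -6.4, -0.006, -0, 0, 0.7,
-0.6, -57.9, -6.7, -0.006, -0, 0, 0.7,
-0.7, -57.8, -7.1, -0.006, -0, 0, 0.7,
-0.7, -57.8, -7.4, -0.006, -0, 0, 0.7,
```

Emit:
jog_arm(deltas=[-1, -40, -10, 0, 0, 0, 0.7, -1, -55, -8, -0.006, 0, 0, 0.7, 0, -55, -8, -0.006, 0, 0, 0.7, 0, -55, -7, -0.006, 0, 0, 0.7, 0, -45, -4, -0.006, 0, 0, 0.7, 0, -20, 0, -0.006, 0, 0, 0.7, 0, 0, 0, 0, 0, 0, 0.7])

```text
t: 19.05
eef_pos: [534.9, 68.3, 292.4]
tcp_rot: [-1.865, 1.569, -1.896]
ft_force: [-0.8, -0.2, -2.7]
opening: 0.84
```

```bash
python3 plan.py 540.6,56,110 88 0.7
```

```text
t 19.05 tcp [534.9  68.3 292.4] grasp [534.8  68.1 121.4] F [-0.8 -0.2 -2.7] op 0.84
R [[-0.0, 0.03, 1.0], [-0.001, 1.0, -0.03], [-1.0, -0.001, -0.0]] q [ 0.    0.52  1.88 -0.    0.74 -1.53]
dist [  5.8 -12.1 -11.4] turn [ 0.005 -0.     0.001] rows 1
11.4, -12.1, 6.1, 0.005, -0, 0.001, 0.7,
```

Emit:
jog_arm(deltas=[11, -12, 6, 0.005, 0, 0, 0.7, 8, 0, 0, 0, 0, 0, 0.7, 0, 0, 0, 0, 0, 0, 0.7])

```text
t: 19.42
eef_pos: [541.0, 56.9, 271.7]
tcp_rot: [-2.14, 1.57, -2.174]
ft_force: [0.9, 0.5, -2.7]
opening: 0.838
```

```bash
python3 plan.py 540.6,56,76 88 0.7
```

```text
t 19.43 tcp [541.   56.9 271.7] grasp [540.9  56.7 100.7] F [ 0.9  0.5 -2.7] op 0.838
R [[-0.001, 0.034, 0.999], [-0.001, 0.999, -0.034], [-1.0, -0.001, -0.001]] q [-0.02  0.55  1.89 -0.    0.7  -1.55]
dist [ -0.3  -0.7 -24.7] turn [ 0.001 -0.001  0.001] rows 1
24.7, -0.9, -0.4, 0.001, -0.001, 0.001, 0.7,
```

Emit:
jog_arm(deltas=[10, -0.7, -0.3, 0, 0, 0, 0.7, 8, 0, 0, 0, 0, 0, 0.7, 5, 0, 0, 0, 0, 0, 0.7, 0, 0, 0, 0, 0, 0, 0.7])

```text
t: 19.92
eef_pos: [540.7, 57.2, 246.8]
tcp_rot: [-2.384, 1.569, -2.416]
ft_force: [-0.2, -0.1, -2.5]
opening: 0.842
```

```bash
python3 plan.py 540.6,56,76 88 0.7;python3 - <<'E'
from h import *
crop(cam('side'),210,120,330,260,5,'s21.png',.7)
E
```

```text
t 19.93 tcp [540.7  57.2 246.8] grasp [540.5  57.   75.8] F [-0.2 -0.1 -2.5] op 0.842
R [[-0.001, 0.033, 0.999], [-0.001, 0.999, -0.033], [-1.0, -0.001, -0.001]] q [-0.02  0.59  1.91 -0.    0.64 -1.55]
dist [ 0.1 -1.   0.2] turn [ 0.002 -0.001  0.001] rows 1
-0.2, -1.2, -0, 0.002, -0.001, 0.001, 0.7,
```

View pics/s21.png

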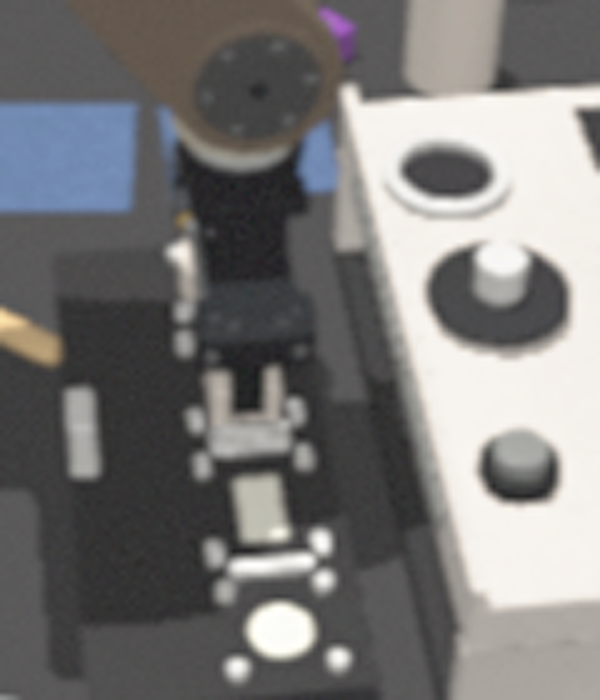

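Emit:
jog_arm(deltas=[0, -1, 0, 0.002, 0, 0, 0.7, 0.5, 0, 0, 0, 0, 0, 0.7, 0, 0, 0, 0, 0, 0, 0.94, 0, 0, 0, 0, 0, 0, 0.94, -10, 0, 0, 0, 0, 0, 0.94, -50, 0, 0, 0, 0, 0, 0.94, -30, -40, -10, 0, 0, 0, 0.9, 0, -60, -15, 0, 0, 0, 0.9, 0, -60, -15, 0, 0, 0, 0.9, 0, -60, -15, 0, 0, 0, 0.9])

```text
t: 21.22
eef_pos: [477.9, -163.7, 344.9]
tcp_rot: [-0.463, 1.563, -0.49]
ft_force: [1.1, -0.4, -1.2]
opening: 0.9
```

Run:
```python
from meas import *
st()
t=cam('top'); s=cam('side')
crop(s,230,150,330,290,5,'s22.png',.8);crop(t,190,130,340,230,5,'t22.png',.8)
for n,c in(('top',t),('side',s)): print(n); show(c,75,(500,600,0,200),lo=100,vth=130)
```

```text
t 21.23 tcp [ 477.9 -163.7  344.9] grasp [ 479.  -164.2  173.9] F [ 1.1 -0.4 -1.2] op 0.9
R [[0.007, 0.028, 1.0], [-0.004, 1.0, -0.028], [-1.0, -0.003, 0.007]] q [-0.46  0.4   1.92 -0.    0.82 -2.  ]
top
[216.5 189. ] 293 cen [545.6 149.2] rect [542.3 147.1] [67.7 68.9] 88.1
side
[263.3 197. ] 189 cen [552.5  18.1] rect [555.   33.5] [ 36.8 135.5] -4.4
```

View pics/s22.png

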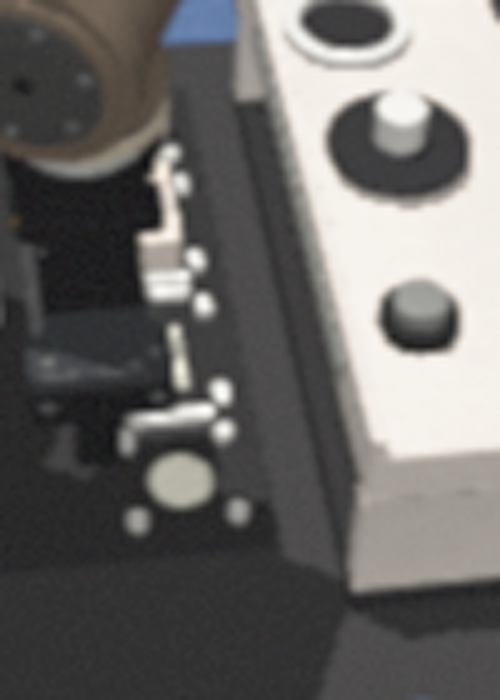

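View pics/t22.png

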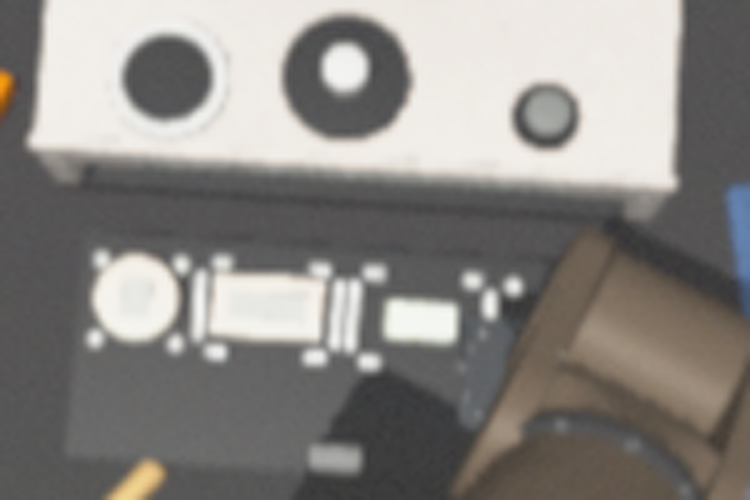

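Emit:
jog_arm(deltas=[0, -40, -10, 0, 0.007, -0.003, 0.95, 0, -55, -8, 0, 0, 0, 0.95, 0, -45, -8, 0, 0, 0, 0.95, 20, -20, -3, 0, 0, 0, 0.95, 40, 0, 0, 0, 0, 0, 0.95, 30, 0, 0, 0, 0, 0, 0.95, 0, 0, 0, 0, 0, 0, 0.95])

```text
t: 22.2
eef_pos: [442.8, -327.9, 254.6]
tcp_rot: [-1.333, 1.563, -1.367]
ft_force: [-1.0, -0.2, 0.1]
opening: 0.951
```

```bash
python3 plan.py 438,-343,31.5 88 0.95;python3 - <<'E'
from h import *
crop(cam('side'),190,250,330,384,5,'s23.png',.7)
E
```

```text
t 22.2 tcp [ 442.8 -327.9  254.6] grasp [ 443.  -329.2   83.6] F [-1.  -0.2  0.1] op 0.951
R [[0.002, 0.033, 0.999], [-0.008, 0.999, -0.033], [-1.0, -0.008, 0.002]] q [-0.76  0.59  1.88 -0.01  0.66 -2.29]
dist [ -5.  -13.8 -52.1] turn [0.002 0.002 0.008] rows 1
52.2, -14.8, -4.4, 0.002, 0.002, 0.008, 0.95,
```

View pics/s23.png

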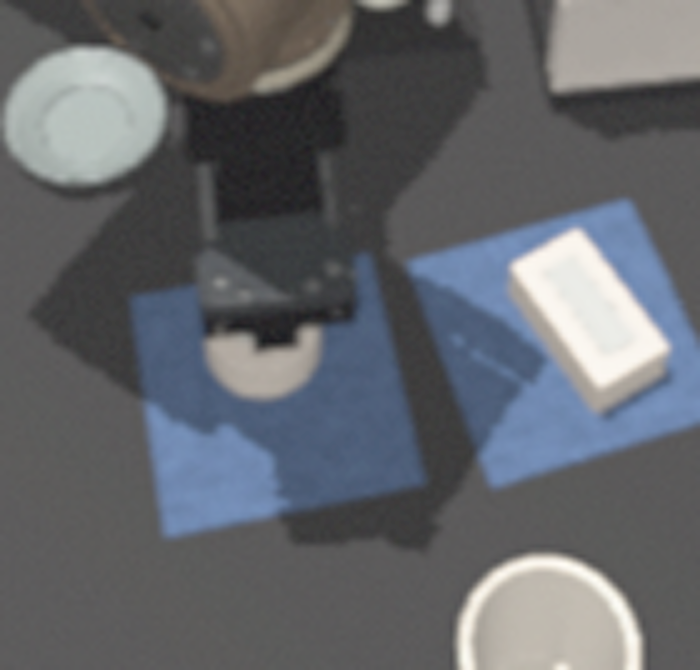

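Emit:
jog_arm(deltas=[10, -14.5, -4.5, 0.002, 0.002, 0.008, 0.95, 0, 0, 0, 0, 0, 0, 0.95])

```text
t: 22.5
eef_pos: [438.4, -343.0, 247.1]
tcp_rot: [-0.575, 1.567, -0.609]
ft_force: [-0.4, 0.0, -0.6]
opening: 0.951
```

```bash
python3 plan.py 438,-343,31.5 88 0.95 2
```

```text
t 22.5 tcp [ 438.4 -343.   247.1] grasp [ 438.9 -343.3   76.1] F [-0.4  0.  -0.6] op 0.951
R [[0.003, 0.034, 0.999], [-0.002, 0.999, -0.034], [-1.0, -0.002, 0.003]] q [-0.78  0.6   1.87  0.    0.66 -2.32]
dist [ -0.9   0.3 -44.6] turn [0.001 0.003 0.002] rows 2
22.3, 0, -0.3, 0, 0.002, 0.001, 0.95,
22.3, 0, -0.2, 0, 0.002, 0.001, 0.95,
```

Emit:
jog_arm(deltas=[22, 0, -0.9, 0, 0.003, 0.002, 0.95, 18, 0, 0, 0, 0, 0, 0.95, 4, 0, 0, 0, 0, 0, 0.95, 0, 0, 0, 0, 0, 0, 0.5, 0, 0, 0, 0, 0, 0, 0.5, 0, 0, 0, 0, 0, 0, 0.5, 0, 0, 0, 0, 0, 0, 0.5])

```text
t: 23.38
eef_pos: [438.0, -344.1, 206.7]
tcp_rot: [-0.717, 1.564, -0.752]
ft_force: [0.5, 0.1, -2.3]
opening: 0.625
```

```bash
python3 plan.py 533.3,-150.3,112 88 0.5
```

```text
t 23.38 tcp [ 438.  -344.1  206.7] grasp [ 438.9 -344.9   35.7] F [ 0.5  0.1 -2.3] op 0.625
R [[0.005, 0.035, 0.999], [-0.005, 0.999, -0.035], [-1.0, -0.005, 0.005]] q [-0.78  0.67  1.89  0.    0.57 -2.32]
dist [ 94.4 194.6  76.3] turn [-0.     0.005  0.005] rows 4
-19.2, 49.2, 22.2, -0, 0.001, 0.001, 0.5,
-19.1, 49.2, 22.2, -0, 0.001, 0.001, 0.5,
-19.1, 49.2, 22.2, -0, 0.001, 0.001, 0.5,
-19.1, 49.2, 22.1, -0, 0.001, 0.001, 0.5,
```

Emit:
jog_arm(deltas=[0, 0, 0, 0, 0, 0, 0.8, 0, 0, 0, 0, 0, 0, 0.8, 4, 0, 0, 0, 0.005, 0.005, 0.8, 1, 0, 0, 0, 0, 0, 0.8, 0, 0, 0, 0, 0, 0, 0.5, 0, 0, 0, 0, 0, 0, 0.5, 0, 0, 0, 0, 0, 0, 0.5])

```text
t: 24.25
eef_pos: [438.1, -344.2, 201.5]
tcp_rot: [0.54, 1.57, 0.505]
ft_force: [0.3, 0.0, -0.6]
opening: 0.625
```

```bash
python3 plan.py 533.3,-150.3,112 88 0.5
```

```text
t 24.25 tcp [ 438.1 -344.2  201.5] grasp [ 438.2 -344.2   30.5] F [ 0.3  0.  -0.6] op 0.625
R [[0.0, 0.035, 0.999], [0.0, 0.999, -0.035], [-1.0, 0.0, 0.0]] q [-0.78  0.68  1.89  0.    0.57 -2.32]
dist [ 95.1 193.9  81.5] turn [-0.  0. -0.] rows 4
-20.4, 49.3, 22.1, -0, 0, -0, 0.5,
-20.4, 49.3, 22.1, -0, 0, -0, 0.5,
-20.4, 49.3, 22.1, -0, 0, -0, 0.5,
-20.4, 49.3, 22.1, -0, 0, -0, 0.5,
```

Emit:
jog_arm(deltas=[-38, 0, 0, 0, 0, 0, 0.5, -42, 10, 5, 0, 0, 0, 0.5, 0, 45, 20, 0, 0, 0, 0.5, 0, 55, 27, 0, 0, 0, 0.5, 0, 55, 27, 0, 0, 0, 0.5, 0, 28, 12, 0, 0, 0, 0.5, 0, 0, 0, 0, 0, 0, 0.5, 0, 0, 0, 0, 0, 0, 0.5])

```text
t: 25.25
eef_pos: [538.0, -149.7, 283.4]
tcp_rot: [1.885, 1.569, 1.848]
ft_force: [0.3, 0.3, -1.9]
opening: 0.631
```

```bash
python3 plan.py 533.6,-150.5,75.5 88 0.5
```

```text
t 25.25 tcp [ 538.  -149.7  283.4] grasp [ 537.9 -149.5  112.4] F [ 0.3  0.3 -1.9] op 0.631
R [[-0.0, 0.037, 0.999], [0.002, 0.999, -0.037], [-1.0, 0.002, -0.001]] q [-0.39  0.55  1.84  0.    0.75 -1.93]
dist [ -4.3  -1.  -36.9] turn [-0.002 -0.001 -0.002] rows 1
36.9, -1, -4.3, -0.002, -0.001, -0.002, 0.5,
```

Emit:
jog_arm(deltas=[6, -1, -4.3, -0.002, 0, -0.002, 0.5, 8, 0, 0, 0, 0, 0, 0.5, 2, 0, 0, 0, 0, 0, 0.5, 0, 0, 0, 0, 0, 0, 0.5])

```text
t: 25.75
eef_pos: [532.2, -153.4, 265.8]
tcp_rot: [-2.958, 1.569, -2.997]
ft_force: [0.0, -0.5, -1.7]
opening: 0.623
```

```bash
python3 plan.py 533.6,-150.5,75.5 88 0.5
```

```text
t 25.75 tcp [ 532.2 -153.4  265.8] grasp [ 531.9 -153.4   94.8] F [ 0.  -0.5 -1.7] op 0.623
R [[-0.002, 0.039, 0.999], [-0.0, 0.999, -0.039], [-1.0, -0.0, -0.002]] q [-0.4   0.57  1.87 -0.    0.7  -1.93]
dist [  1.7   2.9 -19.3] turn [-0.004 -0.002  0.   ] rows 1
19.3, 2.9, 1.4, -0.004, -0.002, 0, 0.5,
```

Emit:
jog_arm(deltas=[0, 2.9, 1.4, -0.004, -0.002, 0, 0.5, 0, 0, 0, 0, 0, 0, 0.5])

```text
t: 26.0
eef_pos: [533.9, -150.5, 265.9]
tcp_rot: [-0.458, 1.57, -0.493]
ft_force: [0.1, -0.2, -1.6]
opening: 0.626
```

```bash
python3 plan.py 533.6,-150.5,75.5 88 0.5
```

```text
t 26.0 tcp [ 533.9 -150.5  265.9] grasp [ 534.  -150.6   94.9] F [ 0.1 -0.2 -1.6] op 0.626
R [[0.001, 0.035, 0.999], [-0.0, 0.999, -0.035], [-1.0, -0.0, 0.001]] q [-0.39  0.57  1.87 -0.    0.7  -1.93]
dist [ -0.4   0.1 -19.4] turn [0.    0.001 0.   ] rows 1
19.4, 0, -0.3, 0, 0.001, 0, 0.5,
```

Emit:
jog_arm(deltas=[9, 0, -0.4, 0, 0, 0, 0.5, 7, 0, 0, 0, 0, 0, 0.5, 3, 0, 0, 0, 0, 0, 0.5, 0, 0, 0, 0, 0, 0, 0.5])

```text
t: 26.5
eef_pos: [533.8, -150.3, 246.4]
tcp_rot: [-0.315, 1.568, -0.35]
ft_force: [-1.3, 1.0, 5.9]
opening: 0.625
```

```bash
python3 plan.py 533.6,-150.5,75.5 88 0.5
```

```text
t 26.5 tcp [ 533.8 -150.3  246.4] grasp [ 534.2 -150.5   75.4] F [-1.3  1.   5.9] op 0.625
R [[0.002, 0.035, 0.999], [-0.001, 0.999, -0.035], [-1.0, -0.001, 0.002]] q [-0.39  0.6   1.88  0.    0.66 -1.93]
dist [-0.6 -0.   0.1] turn [0.    0.002 0.001] rows 1
-0.1, -0.2, -0.2, 0, 0.002, 0.001, 0.5,
```

Emit:
jog_arm(deltas=[0, 0, 0, 0, 0, 0, 0.75, 0, 0, 0, 0, 0, 0, 0.75, -10, 0, 0, 0, 0, 0, 0.75, -50, 0, 0, 0, 0, 0, 0.75, -20, -40, 0, 0, 0, 0, 0.75, 0, -55, 5, 0, 0, 0, 0.75, 0, -50, 20, 0.1, 0, 0, 0.75, 0, -40, 20, 0.16, 0, 0, 0.75, 0, 0, 0, 0.16, 0, 0, 0.75, 0, 0, 0, 0.16, 0, 0, 0.75])

```text
t: 27.75
eef_pos: [568.6, -344.4, 334.8]
tcp_rot: [0.018, 1.564, -0.613]
ft_force: [0.4, -0.7, -0.0]
opening: 0.751
```

```bash
python3 plan.py 605.6,-362.3,80 21.5 0.75
python3 - <<'E'
from meas import *
t=cam('top'); s=cam('side')
crop(s,230,150,330,290,5,'s24.png',.8);crop(t,190,130,340,230,5,'t24.png',.8)
for n,c in(('top',t),('side',s)): print(n); show(c,75,(500,600,-200,200),lo=100,vth=130); show(c,30,(550,650,-420,-300),hi=700)
E
```

```text
t 27.75 tcp [ 568.6 -344.4  334.8] grasp [ 569.6 -345.1  163.8] F [ 0.4 -0.7 -0. ] op 0.751
R [[0.006, 0.59, 0.808], [-0.004, 0.808, -0.59], [-1.0, 0.0, 0.007]] q [-0.64  0.62  1.53  0.    0.99 -1.58]
dist [ 36.  -17.2 -83.8] turn [ 0.565  0.007 -0.002] rows 4
21, 1.8, 10, 0.141, 0.002, -0.001, 0.75,
21, 3.2, 9.6, 0.141, 0.002, -0.001, 0.75,
21, 4.6, 9.1, 0.141, 0.002, -0.001, 0.75,
21, 5.8, 8.4, 0.141, 0.002, -0.001, 0.75,
top
[216.4 188.9] 291 cen [546.1 149.8] rect [542.5 147.4] [66.2 71. ] 86.4
[300.5 194.3] 201 cen [ 535.4 -151.4] rect [ 534.7 -151.5] [53.7 54.1] -88.9
side
[261.3 222.4] 107 cen [529.  -85.7] rect [531.7 -81.9] [29.6 51.1] -8.8
[266.1 241.7] 384 cen [ 531.  -158.8] rect [ 529.3 -159.6] [61.8 78.6] -1.8
[308.3 313.8] 183 cen [ 604.8 -370.4] rect [ 604.4 -364.4] [38.9 77. ] 22.4
```

View pics/s24.png

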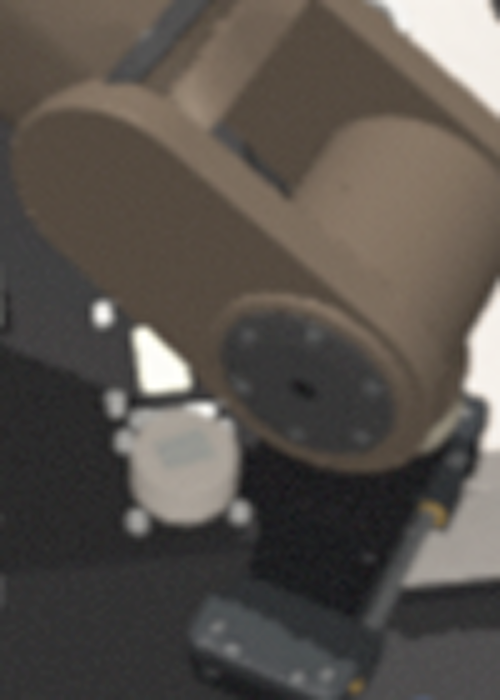

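View pics/t24.png

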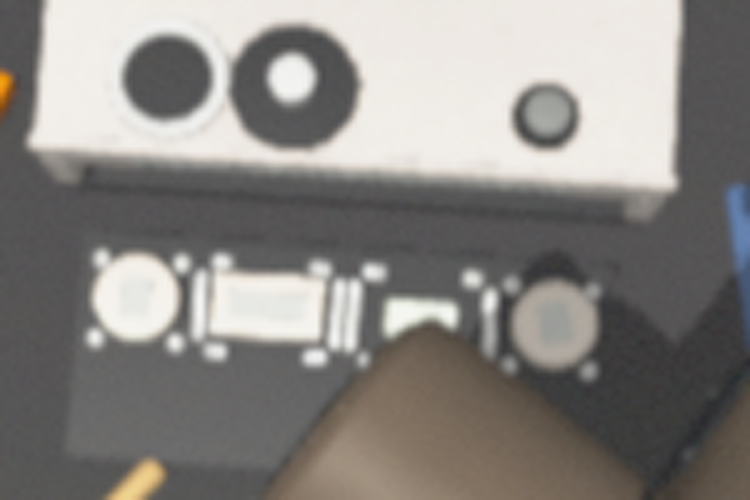

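Emit:
jog_arm(deltas=[10, 2, 10, 0.141, 0.007, 0, 0.75, 20, 3, 10, 0.141, 0, 0, 0.75, 20, 5, 9, 0.141, 0, 0, 0.75, 20, 6, 8, 0.141, 0, 0, 0.75, 0, 0, 0, 0, 0, 0, 0.75, 0, 0, 0, 0, 0, 0, 0.75])

```text
t: 28.6
eef_pos: [607.0, -360.3, 267.2]
tcp_rot: [0.706, 1.568, -0.473]
ft_force: [-0.5, -1.0, -0.2]
opening: 0.752
```

```bash
python3 plan.py 605.6,-362.3,30 21.5 0.75
python3 - <<'E'
from h import *
crop(cam('side'),240,250,370,384,5,'s25.png',.7)
E
```

```text
t 28.6 tcp [ 607.  -360.3  267.2] grasp [ 607.4 -360.5   96.2] F [-0.5 -1.  -0.2] op 0.752
R [[0.003, 0.924, 0.382], [-0.001, 0.382, -0.924], [-1.0, 0.002, 0.002]] q [-0.63  0.74  1.46  0.    0.93 -1.02]
dist [ -1.8  -1.8 -66.2] turn [ 0.016  0.002 -0.002] rows 2
33.1, -1.1, 0.6, 0.008, 0.001, -0.001, 0.75,
33.1, -1, 0.6, 0.008, 0.001, -0.001, 0.75,
```

View pics/s25.png

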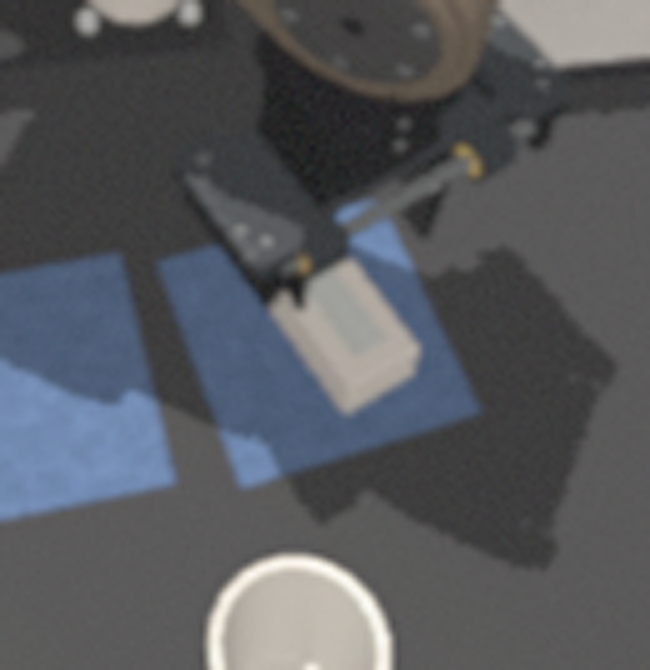

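Emit:
jog_arm(deltas=[30, -2, 1.2, 0.016, 0.002, -0.002, 0.75, 28, 0, 0, 0, 0, 0, 0.75, 6, 0, 0, 0, 0, 0, 0.75, 0, 0, 0, 0, 0, 0, 0.75, 0, 0, 0, 0, 0, 0, 0.3, 0, 0, 0, 0, 0, 0, 0.3, 0, 0, 0, 0, 0, 0, 0.3, 0, 0, 0, 0, 0, 0, 0.3])

```text
t: 29.65
eef_pos: [605.8, -362.5, 210.4]
tcp_rot: [0.529, 1.561, -0.656]
ft_force: [-0.4, 0.5, -2.0]
opening: 0.457
```

```bash
python3 plan.py 605.6,-362.3,70 -68.5 1
```

```text
t 29.65 tcp [ 605.8 -362.5  210.4] grasp [ 607.2 -363.6   39.4] F [-0.4  0.5 -2. ] op 0.457
R [[0.008, 0.927, 0.376], [-0.006, 0.376, -0.927], [-1.0, 0.005, 0.009]] q [-0.63  0.81  1.49 -0.    0.82 -1.02]
dist [-1.6  1.3 30.6] turn [ 1.581  0.003 -0.011] rows 9
-3.4, 0, -0, 0.176, 0, -0.001, 1,
-3.4, -0, -0, 0.176, 0, -0.001, 1,
-3.4, -0, -0, 0.176, 0, -0.001, 1,
-3.4, -0, -0, 0.176, 0, -0.001, 1,
-3.4, -0, -0, 0.176, 0, -0.001, 1,
-3.4, -0, -0, 0.176, 0, -0.001, 1,
-3.4, -0, 0, 0.176, 0, -0.001, 1,
-3.4, -0, 0, 0.176, 0, -0.001, 1,
-3.4, -0, 0, 0.176, 0, -0.001, 1,
```

Emit:
jog_arm(deltas=[0, 0, 0, 0, 0, 0, 0.7, 0, 0, 0, 0, 0, 0, 0.7, -38, 0, 0, 0, 0.005, -0.005, 1.0, 0, 0, 0, 0.17, 0, 0, 1.0, 0, 0, 0, 0.175, 0, 0, 1.0, 0, 0, 0, 0.175, 0, 0, 1.0, 0, 0, 0, 0.175, 0, 0, 1.0, 0, 0, 0, 0.175, 0, 0, 1.0, 0, 0, 0, 0.175, 0, 0, 1.0, 0, 0, 0, 0.175, 0, 0, 1.0])

```text
t: 30.9
eef_pos: [605.7, -362.3, 249.8]
tcp_rot: [1.314, 1.567, -1.13]
ft_force: [-0.1, 0.2, 0.3]
opening: 1.0
```

```bash
python3 plan.py 606.5,-361.9,60 -67.9 1
```

```text
t 30.9 tcp [ 605.7 -362.3  249.8] grasp [ 605.9 -362.9   78.8] F [-0.1  0.2  0.3] op 1.0
R [[0.002, 0.642, -0.766], [-0.004, -0.766, -0.642], [-1.0, 0.004, 0.001]] q [-0.63  0.77  1.47 -0.    0.9   0.24]
dist [  0.6   1.  -18.8] turn [ 0.312  0.    -0.004] rows 2
9.4, 0.1, -0.5, 0.156, 0, -0.002, 1,
9.4, 0, -0.5, 0.156, 0, -0.002, 1,
```

Emit:
jog_arm(deltas=[5, 0, -0.5, 0.156, 0, -0.002, 1.0, 5, 0, -0.5, 0.156, 0, -0.002, 1.0, 0, 0, 0, 0, 0, 0, 1.0, 0, 0, 0, 0, 0, 0, 1.0])

```text
t: 31.4
eef_pos: [606.6, -361.8, 239.7]
tcp_rot: [0.284, 1.57, -2.479]
ft_force: [0.1, -0.3, 0.3]
opening: 0.997
```

```bash
python3 plan.py 606.5,-361.9,32 -67.9 1
python3 - <<'E'
from h import *
s=cam('side');crop(s,240,250,370,384,5,'s26.png',.7)
y=np.radians(22.1);L=np.array([np.cos(y),np.sin(y),0]);W=np.array([-np.sin(y),np.cos(y),0])
for a,b in((-22,-40),(22,-40),(22,40),(-22,40)):
    print((proj(s,np.array([606.5,-361.9,30])+a*L+b*W)+.5-[240,250])*5)
E
```

```text
t 31.4 tcp [ 606.6 -361.8  239.7] grasp [ 606.5 -361.8   68.7] F [ 0.1 -0.3  0.3] op 0.997
R [[-0.0, 0.37, -0.929], [-0.0, -0.929, -0.37], [-1.0, 0.0, 0.0]] q [-0.63  0.78  1.48 -0.    0.89  0.56]
dist [ -0.   -0.1 -36.7] turn [-0.007  0.    -0.   ] rows 1
36.7, 0.1, 0.1, -0.007, 0, -0, 1,
[354.74458869 389.98724438]
[424.8275335  347.65213319]
[331.88046787 227.55633971]
[263.60622042 265.9971101 ]
```

View pics/s26.png

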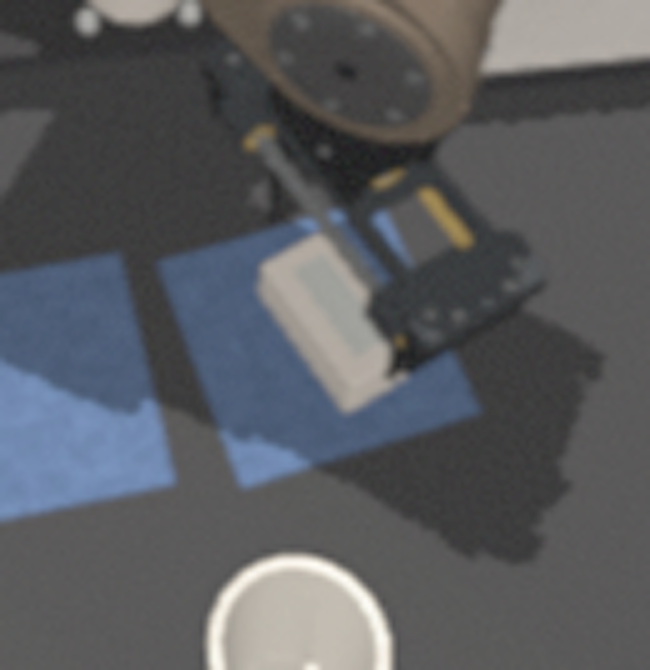

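Emit:
jog_arm(deltas=[18, 0, 0, -0.007, 0, 0, 1.0, 14, 0, 0, 0, 0, 0, 1.0, 5, 0, 0, 0, 0, 0, 1.0, 0, 0, 0, 0, 0, 0, 0.7, 0, 0, 0, 0, 0, 0, 0.7, 0, 0, 0, 0, 0, 0, 0.7])

```text
t: 32.2
eef_pos: [606.4, -361.7, 199.6]
tcp_rot: [-0.81, 1.569, 2.721]
ft_force: [-0.3, -0.8, -1.6]
opening: 0.842
```

```bash
python3 plan.py 606.5,-361.9,120 -92 0.7 9
python3 - <<'E'
from h import *
s=cam('side');crop(s,240,250,370,384,5,'s27.png',.7)
E
```

```text
t 32.2 tcp [ 606.4 -361.7  199.6] grasp [ 606.2 -361.6   28.6] F [-0.3 -0.8 -1.6] op 0.842
R [[-0.001, 0.38, -0.925], [0.001, -0.925, -0.38], [-1.0, -0.001, 0.001]] q [-0.63  0.83  1.49 -0.    0.82  0.55]
dist [ 0.3 -0.3 91.4] turn [0.424 0.001 0.001] rows 9
-10.2, 0, 0, 0.047, 0, 0, 0.7,
-10.2, 0, 0, 0.047, 0, 0, 0.7,
-10.2, 0, 0, 0.047, 0, 0, 0.7,
-10.2, 0, -0, 0.047, 0, 0, 0.7,
-10.2, 0, -0, 0.047, 0, 0, 0.7,
-10.2, 0, -0, 0.047, 0, 0, 0.7,
-10.2, 0, -0, 0.047, 0, 0, 0.7,
-10.2, 0, -0, 0.047, 0, 0, 0.7,
-10.2, 0, -0, 0.047, 0, 0, 0.7,
```

View pics/s27.png

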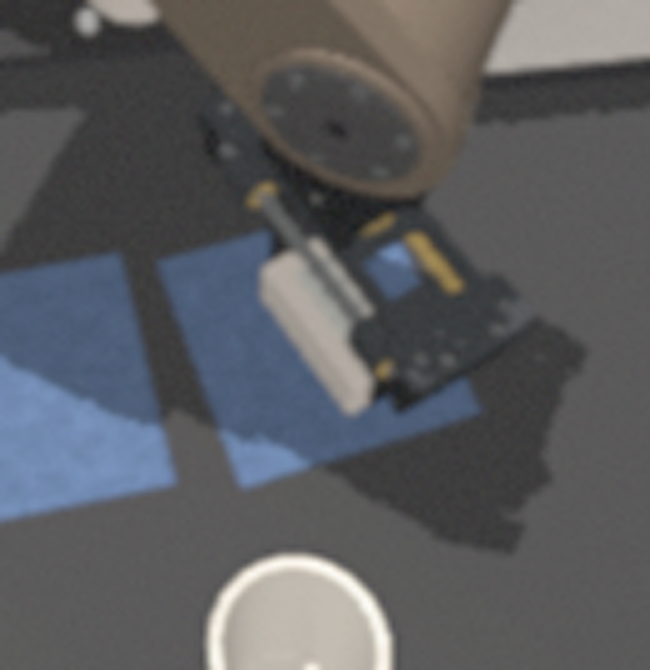

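Emit:
jog_arm(deltas=[-30, 0, 0, 0, 0, 0, 0.7, -35, 0, 0, 0.05, 0, 0, 0.7, -25, 0, 0, 0.1, 0, 0, 0.7, 0, 0, 20, 0.1, 0, 0, 0.7, 0, -40, 18, 0.09, 0, 0, 0.7, 0, -50, 14, 0.06, 0, 0, 0.7, 0, -55, 14, 0.02, 0, 0, 0.7, 0, -55, 14, 0, 0, 0, 0.7])

```text
t: 33.25
eef_pos: [520.8, -166.9, 293.1]
tcp_rot: [2.477, 1.568, -0.715]
ft_force: [0.8, 0.6, -1.7]
opening: 0.838
```

```bash
python3 plan.py 536.7,-56.5,110 -92 0.7
```

```text
t 33.25 tcp [ 520.8 -166.9  293.1] grasp [ 521.2 -167.2  122.1] F [ 0.8  0.6 -1.7] op 0.838
R [[0.002, -0.05, -0.999], [-0.002, -0.999, 0.05], [-1.0, 0.002, -0.002]] q [-0.43  0.52  1.87 -0.    0.75  1.19]
dist [ 15.5 110.7 -12.1] turn [-0.015 -0.002 -0.002] rows 2
6, -55.6, -5.2, -0.007, -0.001, -0.001, 0.7,
6, -55.5, -5.6, -0.007, -0.001, -0.001, 0.7,
```

Emit:
jog_arm(deltas=[3, -45, -6, -0.007, 0, 0, 0.7, 3, -40, -5, -0.007, 0, 0, 0.7, 0, -20, -4, 0, 0, 0, 0.7, 0, 0, 0, 0, 0, 0, 0.7, 0, 0, 0, 0, 0, 0, 0.7])

```text
t: 33.88
eef_pos: [539.4, -56.4, 288.7]
tcp_rot: [2.678, 1.566, -0.495]
ft_force: [0.2, -0.6, -1.8]
opening: 0.835
```

```bash
python3 plan.py 536.7,-56.5,90 -92 0.7
```

```text
t 33.88 tcp [539.4 -56.4 288.7] grasp [540.1 -56.8 117.7] F [ 0.2 -0.6 -1.8] op 0.835
R [[0.004, -0.031, -1.0], [-0.002, -1.0, 0.031], [-1.0, 0.002, -0.004]] q [-0.23  0.53  1.88 -0.    0.73  1.38]
dist [ -3.4   0.3 -27.7] turn [ 0.004 -0.004 -0.002] rows 1
27.7, 0.1, 2.8, 0.004, -0.004, -0.002, 0.7,
```

Emit:
jog_arm(deltas=[14, 0, 2.8, 0.004, -0.004, -0.002, 0.7, 10, 0, 0, 0, 0, 0, 0.7, 0, 0, 0, 0, 0, 0, 0.7])

```text
t: 34.25
eef_pos: [536.0, -58.4, 262.6]
tcp_rot: [-0.123, 1.57, 2.98]
ft_force: [-0.4, -0.1, -1.9]
opening: 0.842
```

```bash
python3 plan.py 536.7,-56.5,73.6 -92 0.7
python3 - <<'E'
from h import *
s=cam('side');crop(s,220,160,340,290,5,'s28.png',.7)
E
```

```text
t 34.25 tcp [536.  -58.4 262.6] grasp [535.9 -58.3  91.6] F [-0.4 -0.1 -1.9] op 0.842
R [[-0.001, -0.038, -0.999], [0.0, -0.999, 0.038], [-1.0, -0.0, 0.001]] q [-0.23  0.56  1.91 -0.    0.67  1.38]
dist [  0.8   1.8 -18. ] turn [-0.003  0.001  0.   ] rows 1
18, -1.9, -0.6, -0.003, 0.001, 0, 0.7,
```

View pics/s28.png

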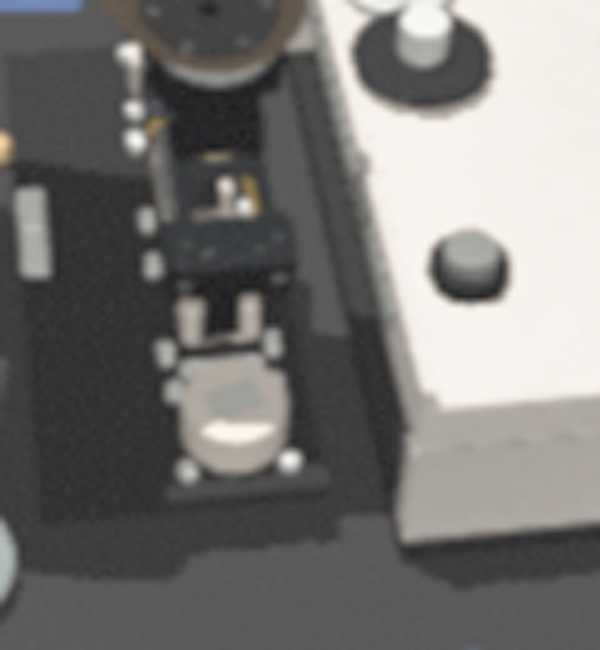

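Emit:
jog_arm(deltas=[6, -1.9, -0.6, -0.003, 0, 0, 0.7, 6, 0, 0, 0, 0, 0, 0.7, 4, 0, 0, 0, 0, 0, 0.7, 1, 0, 0, 0, 0, 0, 0.7, 0, 0, 0, 0, 0, 0, 0.7])

```text
t: 34.92
eef_pos: [537.0, -56.4, 244.9]
tcp_rot: [2.206, 1.571, -0.971]
ft_force: [0.6, -0.3, -1.6]
opening: 0.842
```

```bash
python3 plan.py 536.7,-56.5,73.6 -92 0.7
```

```text
t 34.92 tcp [537.  -56.4 244.9] grasp [537.  -56.4  73.9] F [ 0.6 -0.3 -1.6] op 0.842
R [[0.0, -0.035, -0.999], [-0.0, -0.999, 0.035], [-1.0, 0.0, -0.0]] q [-0.23  0.59  1.92 -0.    0.63  1.38]
dist [-0.3 -0.1 -0.3] turn [-0. -0. -0.] rows 1
0.3, 0.1, 0.3, -0, -0, -0, 0.7,
```

Emit:
jog_arm(deltas=[0, 0, 0, 0, 0, 0, 0.94, 0, 0, 0, 0, 0, 0, 0.94, -10, 0, 0, 0, 0, 0, 0.94, -50, 0, 0, 0, 0, 0, 0.94, -50, 30, 10, 0, 0, 0, 0.94, -20, 55, 20, 0, 0, 0, 0.94, 0, 58, 20, 0, 0, 0, 0.94, 0, 58, 20, 0, 0, 0, 0.94, 0, 58, 20, 0, 0, 0, 0.94, 0, 58, 20, 0, 0, 0, 0.94])

```text
t: 36.17
eef_pos: [414.1, -373.6, 387.4]
tcp_rot: [2.515, 1.56, -0.654]
ft_force: [0.7, 0.4, -0.5]
opening: 0.938
```

Run:
```python
from meas import *
st()
t=cam('top'); s=cam('side')
crop(s,230,150,330,290,5,'s29.png',.8);crop(t,190,130,340,230,5,'t29.png',.8)
for n,c in(('top',t),('side',s)):
  for th in (130,190): print(n,th); show(c,75,(500,600,-200,200),lo=100,vth=th,hi=600)
```

```text
t 36.17 tcp [ 414.1 -373.6  387.4] grasp [ 415.5 -374.7  216.4] F [ 0.7  0.4 -0.5] op 0.938
R [[0.008, -0.028, -1.0], [-0.006, -1.0, 0.028], [-1.0, 0.006, -0.008]] q [-0.85  0.41  1.75  0.    0.97  0.74]
top 130
[216.4 188.9] 291 cen [546.1 149.8] rect [542.5 147.4] [66.2 71. ] 86.4
[300.4 193.9] 274 cen [ 536.9 -151.1] rect [ 536.3 -149.6] [64.4 64.5] 0.8
top 190
[216.6 188.9] 218 cen [546.1 149. ] rect [545.7 149.3] [53.9 57.7] -88.3
[243.  190.5] 286 cen [543.2  54.5] rect [546.6  53.6] [54.5 79.6] -4.1
[275.6 192.4] 318 cen [539.6 -62.3] rect [542.9 -61.8] [53.8 94.2] -3.3
[300.7 194.2] 217 cen [ 535.6 -152.1] rect [ 534.8 -153.4] [53.9 57.6] 1.7
side 130
[257.9 173.5] 217 cen [552.8 130.1] rect [561.  121.5] [ 46.3 126.8] 18.3
side 190
[256.2 169.6] 121 cen [550.2 150.4] rect [551.1 151.6] [39.5 58.2] 24.2
[263.7 217.5] 240 cen [539.3 -67.5] rect [539.4 -60.5] [49.8 82.9] -13.6
[265.9 239.2] 309 cen [ 531.9 -149.8] rect [ 529.4 -150. ] [61.5 63.2] 81.2
```

View pics/s29.png

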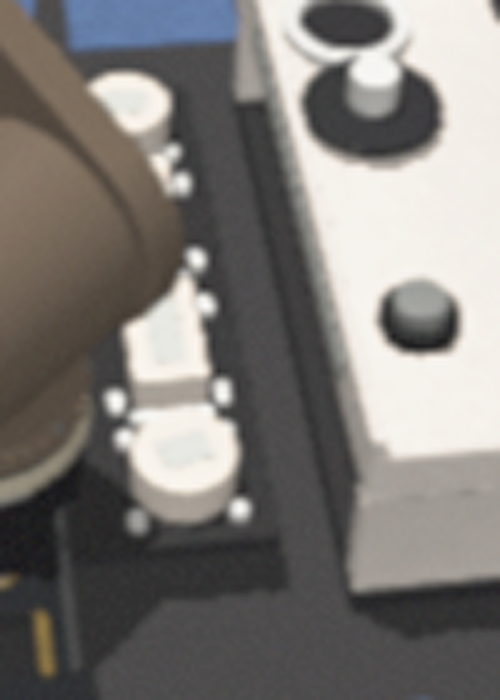

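View pics/t29.png

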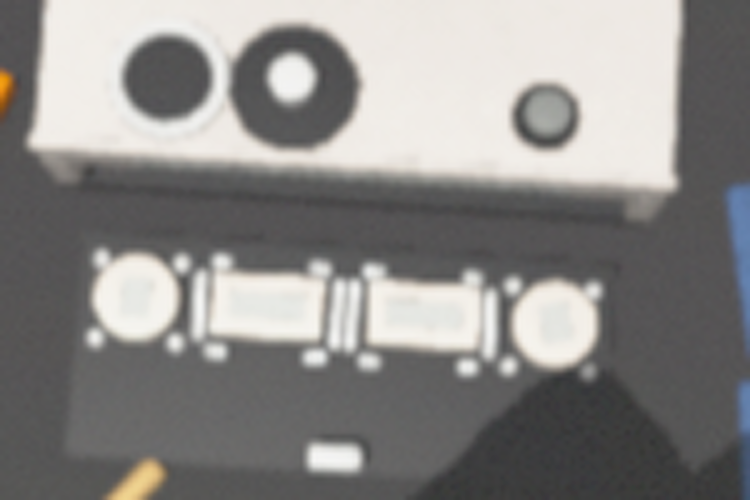

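Run:
```python
from meas import *
t=cam('top')
for u,v in((268.5,307),(424.5,317),(136,297),(556,324)): print(plane(t,u/5+189.6,v/5+129.6,75)[:2].round(1))
crop(t,205,175,310,210,7,'t30.png',.9)
```

```text
[541.2  53.2]
[537.3 -58.5]
[545.7 148.2]
[ 535.  -152.6]
```

View pics/t30.png

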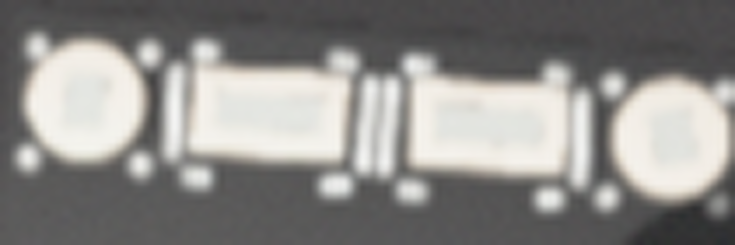

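Emit:
jog_arm(deltas=[0, -40, -2, 0, -0.004, -0.003, 0.6, 0, -58, -3, 0, -0.004, -0.003, 0.6, 0, -58, -3, 0, 0, 0, 0.6, 0, -58, -3, 0, 0, 0, 0.6, 10, -58, -3, 0, 0, 0, 0.6, 10, -55, -3, 0, 0, 0, 0.6, 20, -30, -2, 0, 0, 0, 0.6, 0, 0, 0, 0, 0, 0, 0.6])

```text
t: 37.33
eef_pos: [442.4, 0.6, 349.8]
tcp_rot: [3.139, 1.566, -0.028]
ft_force: [-0.3, 0.4, 1.8]
opening: 0.598
```

```bash
python3 plan.py 434.5,4.3,72 -92 0.6
```

```text
t 37.33 tcp [442.4   0.6 349.8] grasp [443.2   0.6 178.8] F [-0.3  0.4  1.8] op 0.598
R [[0.005, -0.026, -1.0], [-0.0, -1.0, 0.026], [-1.0, 0.0, -0.005]] q [-0.15  0.31  2.05  0.    0.77  1.45]
dist [  -8.7    3.7 -106.8] turn [ 0.009 -0.005  0.   ] rows 2
53.4, -1.7, 4.2, 0.005, -0.003, 0, 0.6,
53.4, -1.7, 4.1, 0.005, -0.003, 0, 0.6,
```

Emit:
jog_arm(deltas=[15, -3.5, 8.5, 0.009, -0.005, 0, 0.6, 30, 0, 0, 0, 0, 0, 0.6, 15, 0, 0, 0, 0, 0, 0.6, 0, 0, 0, 0, 0, 0, 0.6])

```text
t: 37.83
eef_pos: [433.6, 4.9, 291.7]
tcp_rot: [3.02, 1.566, -0.153]
ft_force: [0.6, -0.1, -0.6]
opening: 0.597
```

```bash
python3 plan.py 434.5,4.3,72 -92 0.6
python3 - <<'E'
from h import *
s=cam('side');crop(s,180,100,340,260,4,'s31.png',.7)
E
```

```text
t 37.83 tcp [433.6   4.9 291.7] grasp [434.4   4.8 120.7] F [ 0.6 -0.1 -0.6] op 0.597
R [[0.005, -0.031, -0.999], [-0.001, -1.0, 0.031], [-1.0, 0.001, -0.005]] q [-0.14  0.4   2.13 -0.    0.6   1.46]
dist [  0.1  -0.5 -48.7] turn [ 0.003 -0.005 -0.001] rows 1
48.7, 0.6, -0.7, 0.003, -0.005, -0.001, 0.6,
```

View pics/s31.png

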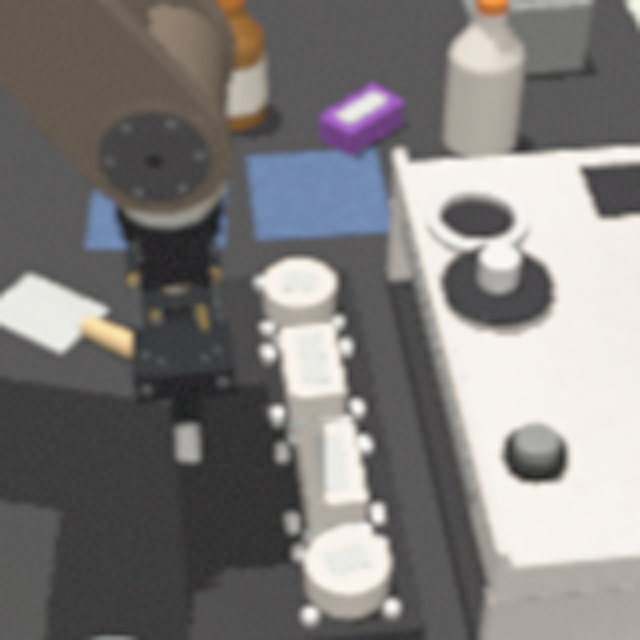

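All four are seated flat. Grip the tab and push home.

Emit:
jog_arm(deltas=[26, 0.6, -0.7, 0.003, -0.005, 0, 0.6, 22, 0, 0, 0, 0, 0, 0.6, 0, 0, 0, 0, 0, 0, 0.6, 0, 0, 0, 0, 0, 0, 0.2, 0, 0, 0, 0, 0, 0, 0.2, 0, 0, 0, 0, 0, 0, 0.2])

```text
t: 38.62
eef_pos: [435.6, 4.3, 249.0]
tcp_rot: [3.115, 1.561, -0.063]
ft_force: [0.8, 8.8, -17.7]
opening: 0.376
```

```bash
python3 plan.py 575,-1,72 -92 0.2 12
```

```text
t 38.62 tcp [435.6   4.3 249. ] grasp [437.2   4.2  78. ] F [  0.8   8.8 -17.7] op 0.376
R [[0.009, -0.036, -0.999], [-0.001, -0.999, 0.036], [-1.0, 0.0, -0.009]] q [-0.14  0.49  2.17  0.    0.48  1.46]
dist [137.8  -5.2  -6. ] turn [-0.001 -0.009 -0.   ] rows 12
0.6, 0, -11.6, -0, -0.001, -0, 0.2,
0.6, 0, -11.6, -0, -0.001, -0, 0.2,
0.6, 0, -11.6, -0, -0.001, -0, 0.2,
0.6, 0, -11.6, -0, -0.001, -0, 0.2,
0.6, 0, -11.6, -0, -0.001, -0, 0.2,
0.6, 0, -11.6, -0, -0.001, -0, 0.2,
0.6, 0, -11.6, -0, -0.001, -0, 0.2,
0.5, 0, -11.6, -0, -0.001, -0, 0.2,
0.5, 0, -11.6, -0, -0.001, -0, 0.2,
0.5, 0, -11.6, -0, -0.001, -0, 0.2,
0.5, 0, -11.6, -0, -0.001, -0, 0.2,
0.5, 0, -11.6, -0, -0.001, -0, 0.2,
```

Emit:
jog_arm(deltas=[0, 0, -5, 0, 0, 0, 0.2, 0, 0, -9, 0, 0, 0, 0.2, 0, 0, -12, 0, 0, 0, 0.2, 0, 0, -12, 0, 0, 0, 0.2, 0, 0, -12, 0, 0, 0, 0.2, 0, 0, -12, 0, 0, 0, 0.2, 0, 0, -12, 0, 0, 0, 0.2, 0, 0, -12, 0, 0, 0, 0.2, 0, 0, -12, 0, 0, 0, 0.2, 0, 0, -8, 0, 0, 0, 0.2])

```text
t: 39.88
eef_pos: [546.7, 0.3, 249.0]
tcp_rot: [3.083, 1.567, -0.095]
ft_force: [-3.9, -1.6, -5.2]
opening: 0.378
```

```bash
python3 plan.py 575,-1,78 -92 0.2 12|head -4
```

```text
t 39.88 tcp [5.467e+02 3.000e-01 2.490e+02] grasp [5.474e+02 2.000e-01 7.800e+01] F [-3.9 -1.6 -5.2] op 0.378
R [[0.004, -0.036, -0.999], [-0.0, -0.999, 0.036], [-1.0, 0.0, -0.004]] q [-0.12  0.59  1.9   0.    0.65  1.49]
dist [27.6 -1.2 -0. ] turn [-0.001 -0.004 -0.   ] rows 12
0, 0, -2.4, -0, -0, -0, 0.2,
```

Emit:
jog_arm(deltas=[0, 0, -6, 0, 0, 0, 0.2, 0, 0, -6, 0, 0, 0, 0.2, 0, 0, -5, 0, 0, 0, 0.2, 0, 0, -4, 0, 0, 0, 0.2, 0, 0, -3, 0, 0, 0, 0.2, 0, 0, -3, 0, 0, 0, 0.2])

```text
t: 40.62
eef_pos: [575.4, -0.8, 249.0]
tcp_rot: [3.062, 1.568, -0.115]
ft_force: [-3.6, -1.1, -6.6]
opening: 0.375
```

Emit:
jog_arm(deltas=[0, 0, -3, 0, 0, 0, 0.2, 0, 0, -3, 0, 0, 0, 0.2])

```text
t: 40.88
eef_pos: [579.1, -0.9, 248.9]
tcp_rot: [0.004, 1.563, 3.11]
ft_force: [-19.0, -3.0, 5.9]
opening: 0.376
```

Emit:
jog_arm(deltas=[0, 0, -1.5, 0, 0, 0, 0.2, 0, 0, 0, 0, 0, 0, 0.2, 0, 0, 0.5, 0, 0, 0, 0.6, 0, 0, 0, 0, 0, 0, 0.6, -30, 0, 0, 0, 0, 0, 0.6, -60, 0, 0, 0, 0, 0, 0.6, -50, 0, 60, 0, 0, 0, 0.6, 0, 30, 60, 0, 0, 0, 0.6])

```text
t: 41.88
eef_pos: [476.2, -25.2, 385.4]
tcp_rot: [0.263, 1.568, -2.911]
ft_force: [0.6, -1.2, -0.2]
opening: 0.601
```

Run:
```python
from meas import *
st()
t=cam('top'); s=cam('side')
crop(t,190,75,340,205,5,'t32.png',.7); crop(s,240,130,400,270,5,'s32.png',.7)
```

```text
t 41.88 tcp [476.2 -25.2 385.4] grasp [475.8 -25.3 214.4] F [ 0.6 -1.2 -0.2] op 0.601
R [[-0.002, -0.033, -0.999], [-0.001, -0.999, 0.033], [-1.0, 0.001, 0.002]] q [-0.19  0.31  1.93 -0.    0.9   1.41]
```

View pics/t32.png

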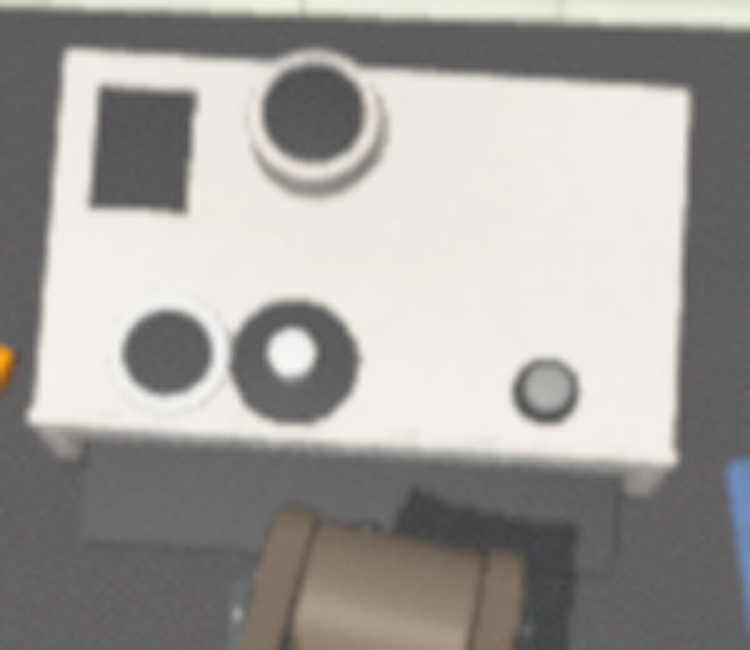

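View pics/s32.png

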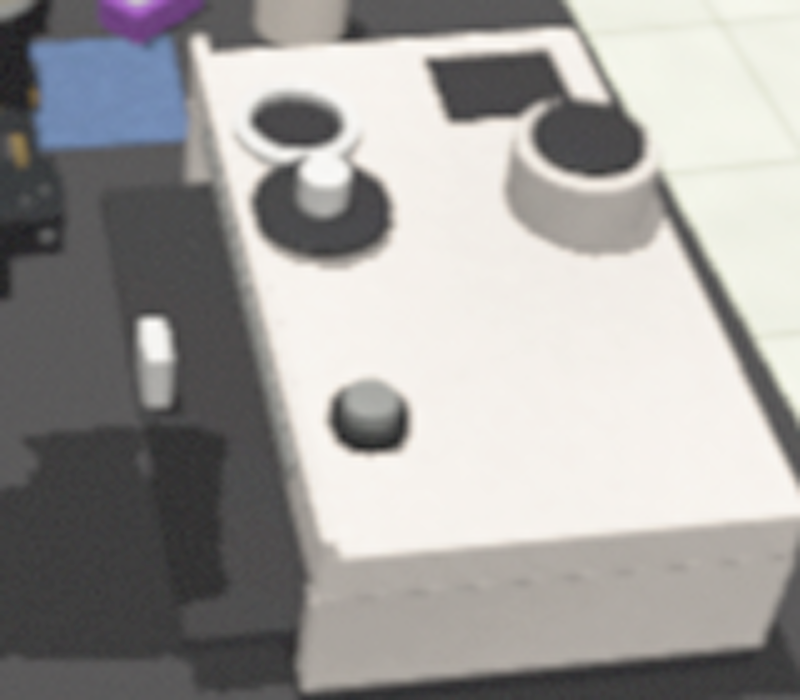

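```bash
cat > lid.py <<'E'
from meas import *
def blobs(c,cond,lo,hi):
    g=cv2.cvtColor(c['image'],cv2.COLOR_RGB2GRAY); k=8
    gg=cv2.resize(g,None,fx=k,fy=k,interpolation=cv2.INTER_CUBIC)
    m=cond(gg).astype(np.uint8); n,l,s,cen=cv2.connectedComponentsWithStats(m)
    out=[]
    for i in range(1,n):
        if lo*k*k<s[i,4]<hi*k*k:
            cs,_=cv2.findContours((l==i).astype(np.uint8),cv2.RETR_EXTERNAL,cv2.CHAIN_APPROX_NONE)
            cn=max(cs,key=len); e=cv2.fitEllipse(cn)
            u=((np.array(e[0])+.5)/k-.5); out.append((u,np.array(e[1])/k,(cen[i]+.5)/k-.5,s[i,4]/k/k))
    return out
def run():
    R={}
    for n,box in(('top',(190,130,320,170)),('side',(280,140,340,235))):
        c=cam(n)
        for nm,cond,zs in(('dark',lambda g:g<110,(145,154)),('bright',lambda g:g>215,(180,))):
            for u,ax,ce,a in blobs(c,cond,30,800):
                if box[0]<u[0]<box[2] and box[1]<u[1]<box[3]:
                    print(n,nm,u.round(2),'ax',ax.round(1),'cen',ce.round(1),'A',round(a),*[(z,plane(c,*u,z)[:2].round(1)) for z in zs])
if __name__=='__main__': run()
E
python3 lid.py
```

```text
top dark [248.34 146.99] ax [24.  24.9] cen [248.4 147.4] A 387 (145, array([685.7,  37.5])) (154, array([683.5,  37.1]))
top dark [223.06 145.04] ax [16.  16.9] cen [223.1 145. ] A 215 (145, array([689.9, 124.6])) (154, array([687.8, 123.5]))
top dark [298.72 152.86] ax [11.4 11.6] cen [298.2 154.1] A 59 (145, array([ 670.3, -135.9])) (154, array([ 668.3, -135. ]))
top bright [247.8  145.13] ax [7.4 7.6] cen [247.8 145.1] A 46 (180, array([683.6,  38. ]))
side dark [298.88 154.02] ax [ 9.7 17.7] cen [298.9 154. ] A 138 (145, array([687.4, 126.9])) (154, array([684.2, 116.2]))
side dark [303.93 172.12] ax [19.1 27.9] cen [303.9 172.9] A 347 (145, array([682.7,  37.9])) (154, array([679.6,  28.2]))
side dark [313.34 214.36] ax [11.9 16.1] cen [313.3 215.2] A 116 (145, array([ 666.7, -138.4])) (154, array([ 663.8, -146.2]))
```

```bash
python3 plan.py 682.8,37.5,225 -92 0.6
```

```text
t 42.08 tcp [476.6 -26.  383.7] grasp [475.5 -26.  212.7] F [ 0.3 -0.1  0.3] op 0.602
R [[-0.006, -0.036, -0.999], [0.0, -0.999, 0.036], [-1.0, 0.0, 0.006]] q [-0.19  0.31  1.93 -0.    0.9   1.41]
dist [207.3  63.5  12.3] turn [-0.001  0.006 -0.   ] rows 4
-3.4, -17.7, -50.9, -0, 0.002, -0, 0.6,
-3.3, -17.7, -50.9, -0, 0.002, -0, 0.6,
-3.2, -17.7, -50.9, -0, 0.002, -0, 0.6,
-3.1, -17.7, -50.9, -0, 0.002, -0, 0.6,
```

Emit:
jog_arm(deltas=[-12, -14, -40, 0, 0.006, 0, 0.6, -3, -18, -50, 0, 0, 0, 0.6, 0, -18, -50, 0, 0, 0, 0.6, 0, -10, -40, 0, 0, 0, 0.6, 0, -2, -15, 0, 0, 0, 0.6, 0, 0, 0, 0, 0, 0, 0.6])

```text
t: 42.82
eef_pos: [685.6, 33.5, 397.3]
tcp_rot: [-3.043, 1.567, 0.064]
ft_force: [0.4, -0.2, -1.0]
opening: 0.595
```

```bash
python3 plan.py 682.8,37.5,200 -92 0.6
```

```text
t 42.83 tcp [685.6  33.5 397.3] grasp [686.2  33.5 226.3] F [ 0.4 -0.2 -1. ] op 0.595
R [[0.004, -0.035, -0.999], [0.0, -0.999, 0.035], [-1.0, -0.0, -0.004]] q [-0.05  0.59  1.4   0.    1.15  1.56]
dist [ -3.4   4.  -26.3] turn [ 0.    -0.004  0.   ] rows 1
26.3, -3.9, 3, 0, -0.004, 0, 0.6,
```

Emit:
jog_arm(deltas=[10, -3.9, 3, 0, -0.004, 0, 0.6, 15, 0, 0, 0, 0, 0, 0.6, 0, 0, 0, 0, 0, 0, 0.6])

```text
t: 43.2
eef_pos: [681.6, 38.0, 369.7]
tcp_rot: [-0.206, 1.569, 2.901]
ft_force: [-0.0, -0.3, -0.1]
opening: 0.601
```

```bash
python3 plan.py 682.8,37.5,177 -92 0.6;python3 - <<'E'
from h import *
s=cam('side');crop(s,240,100,380,230,5,'s33.png',.7)
E
```

```text
t 43.2 tcp [681.6  38.  369.7] grasp [681.2  38.1 198.7] F [-0.  -0.3 -0.1] op 0.601
R [[-0.002, -0.035, -0.999], [0.001, -0.999, 0.035], [-1.0, -0.0, 0.002]] q [-0.04  0.61  1.44  0.    1.09  1.56]
dist [  1.6  -0.6 -21.7] turn [0.    0.002 0.   ] rows 1
21.7, 0.5, -1.3, 0, 0.002, 0, 0.6,
```

View pics/s33.png

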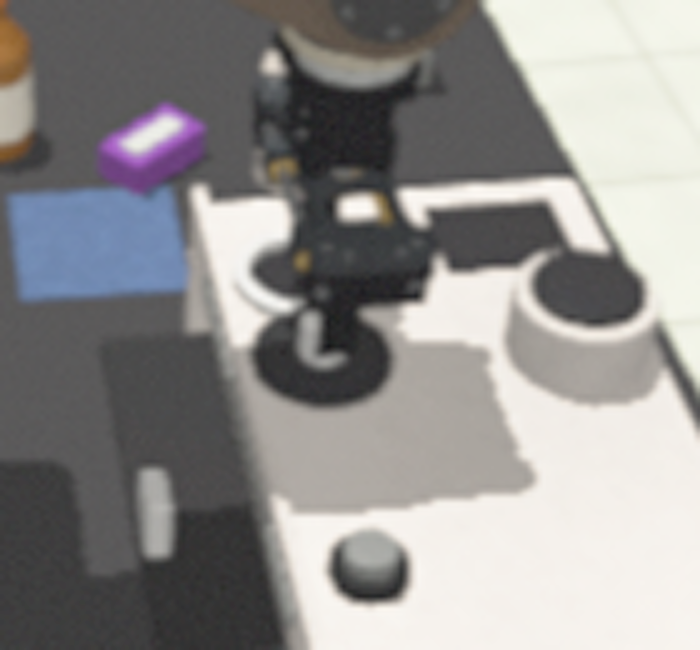

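Run:
```python
from h import *
s=cam('side')
f=lambda p:((proj(s,p)+.5-[240,100])*5).round(0)
print('knob top',f([682.8,37.5,180]),'knob base',f([682.8,37.5,154]),'tip',f([681.2,38.1-32,180]),f([681.2,6,198]))
```

```text
knob top [327. 321.] knob base [324. 353.] tip [337. 355.] [340. 332.]
```

Emit:
jog_arm(deltas=[12, 0.5, -1.5, 0, 0.002, 0, 0.6, 8, 0, 0, 0, 0, 0, 0.6, 1.5, 0, 0, 0, 0, 0, 0.6, 0, 0, 0, 0, 0, 0, 0.6])

```text
t: 43.8
eef_pos: [683.5, 37.1, 348.9]
tcp_rot: [-3.011, 1.567, 0.096]
ft_force: [-0.2, -0.1, 0.3]
opening: 0.6
```

```bash
python3 plan.py 682.8,37.5,177 -92 0.6
```

```text
t 43.8 tcp [683.5  37.1 348.9] grasp [684.   37.1 177.9] F [-0.2 -0.1  0.3] op 0.6
R [[0.003, -0.035, -0.999], [0.0, -0.999, 0.035], [-1.0, -0.0, -0.003]] q [-0.04  0.63  1.46  0.    1.05  1.56]
dist [-1.2  0.4 -0.9] turn [-0.    -0.003  0.   ] rows 1
0.9, -0.4, 0.7, -0, -0.003, 0, 0.6,
```

Emit:
jog_arm(deltas=[0.5, -0.4, 1, 0, -0.003, 0, 0.6, 0, 0, 0, 0, 0, 0, 0.6, 0, 0, 0, 0, 0, 0, 0.2, 0, 0, 0, 0, 0, 0, 0.2, 0, 0, 0, 0, 0, 0, 0.2, 0, 0, 0, 0, 0, 0, 0.2])

```text
t: 44.55
eef_pos: [682.4, 37.6, 349.1]
tcp_rot: [-2.78, 1.569, 0.327]
ft_force: [0.0, 0.4, -0.6]
opening: 0.31
```

```bash
python3 plan.py 682.8,37.5,200 -92 0.2;python3 - <<'E'
from h import *
s=cam('side');crop(s,240,100,380,230,5,'s34.png',.7)
E
```

```text
t 44.55 tcp [682.4  37.6 349.1] grasp [682.7  37.7 178.1] F [ 0.   0.4 -0.6] op 0.31
R [[0.001, -0.035, -0.999], [0.0, -0.999, 0.035], [-1.0, -0.001, -0.001]] q [-0.04  0.63  1.46  0.    1.05  1.56]
dist [ 0.1 -0.2 21.9] turn [-0.    -0.001  0.001] rows 1
-21.9, 0.1, -0.4, -0, -0.001, 0.001, 0.2,
```

View pics/s34.png

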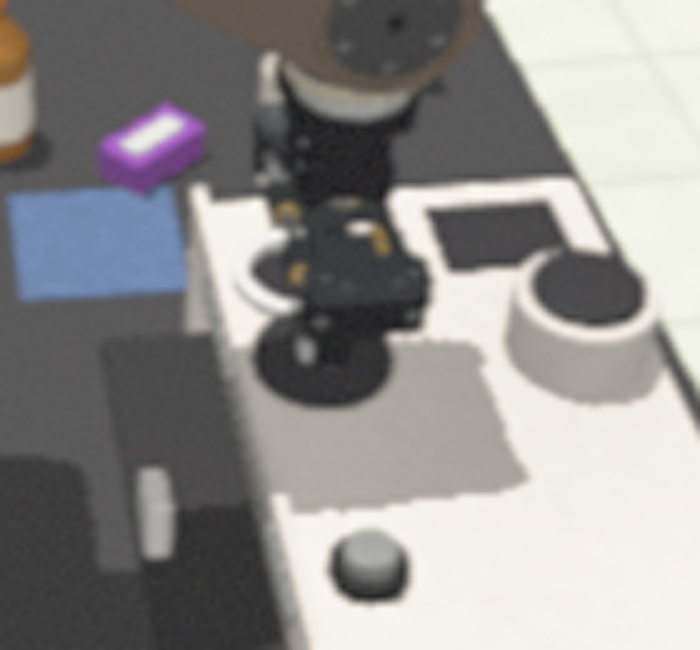

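Emit:
jog_arm(deltas=[-14, 0, 0, 0, 0, 0, 0.2, -14, 0, 0, 0, 0, 0, 0.2, 0, -20, -1, 0, 0, 0, 0.2, 0, -30, -2, 0, 0, 0, 0.2, 0, -25, -2, 0, 0, 0, 0.2, 0, -8, 0, 0, 0, 0, 0.2, 0, 0, 0, 0, 0, 0, 0.2])

```text
t: 45.48
eef_pos: [690.1, 126.0, 380.2]
tcp_rot: [-2.74, 1.569, 0.367]
ft_force: [-0.4, -0.1, -1.2]
opening: 0.309
```

```bash
python3 plan.py 687.8,124.2,195 -92 0.2;python3 - <<'E'
from h import *
s=cam('side');crop(s,240,100,380,230,5,'s35.png',.7)
E
```

```text
t 45.48 tcp [690.1 126.  380.2] grasp [690.5 126.1 209.2] F [-0.4 -0.1 -1.2] op 0.309
R [[0.002, -0.035, -0.999], [0.001, -0.999, 0.035], [-1.0, -0.001, -0.002]] q [0.09 0.62 1.38 0.   1.14 1.69]
dist [ -2.7  -1.9 -14.2] turn [ 0.    -0.002  0.001] rows 1
14.2, 1.9, 2.3, 0, -0.002, 0.001, 0.2,
```

View pics/s35.png

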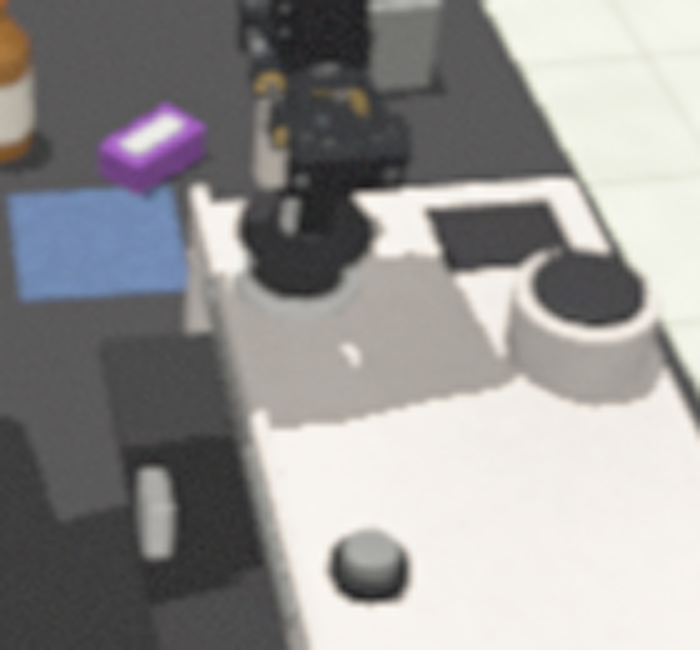

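Emit:
jog_arm(deltas=[10, 1.9, 2.5, 0, -0.002, 0, 0.2, 0, 0, 0, 0, 0, 0, 0.2])

```text
t: 45.78
eef_pos: [687.3, 122.3, 369.2]
tcp_rot: [-0.638, 1.57, 2.467]
ft_force: [0.0, -0.1, -1.0]
opening: 0.31
```

```bash
python3 plan.py 687.8,124.2,182 -92 0.2
```

```text
t 45.77 tcp [687.3 122.3 369.2] grasp [687.2 122.4 198.2] F [ 0.  -0.1 -1. ] op 0.31
R [[-0.001, -0.036, -0.999], [0.001, -0.999, 0.036], [-1.0, -0.001, 0.001]] q [0.08 0.63 1.4  0.   1.11 1.69]
dist [  0.6   1.8 -16.2] turn [-0.001  0.001  0.001] rows 1
16.2, -1.9, -0.4, -0.001, 0.001, 0.001, 0.2,
```

Emit:
jog_arm(deltas=[0, -1.8, -0.6, 0, 0, 0, 0.2, 0, 0, 0, 0, 0, 0, 0.2])

```text
t: 46.02
eef_pos: [688.2, 123.3, 369.3]
tcp_rot: [-0.595, 1.57, 2.509]
ft_force: [0.3, 0.1, -1.1]
opening: 0.305
```

```bash
python3 plan.py 687.8,124.2,182 -92 0.2
```

```text
t 46.02 tcp [688.2 123.3 369.3] grasp [688.  123.4 198.3] F [ 0.3  0.1 -1.1] op 0.305
R [[-0.001, -0.038, -0.999], [0.001, -0.999, 0.038], [-1.0, -0.001, 0.001]] q [0.08 0.63 1.4  0.   1.12 1.69]
dist [ -0.2   0.8 -16.3] turn [-0.003  0.001  0.001] rows 1
16.3, -0.9, 0.4, -0.003, 0.001, 0.001, 0.2,
```

Emit:
jog_arm(deltas=[6, -0.8, 0.2, 0, 0, 0, 0.2, 5, 0, 0, 0, 0, 0, 0.2, 3, 0, 0, 0, 0, 0, 0.2, 1, 0, 0, 0, 0, 0, 0.2, 0, 0, 0, 0, 0, 0, 0.2])

```text
t: 46.65
eef_pos: [688.0, 124.1, 353.1]
tcp_rot: [-0.551, 1.57, 2.553]
ft_force: [0.5, 0.0, 0.4]
opening: 0.31
```

```bash
python3 plan.py 687.8,124.2,182 -92 0.2
```

```text
t 46.65 tcp [688.  124.1 353.1] grasp [687.9 124.2 182.1] F [0.5 0.  0.4] op 0.31
R [[-0.001, -0.038, -0.999], [0.001, -0.999, 0.038], [-1.0, -0.001, 0.001]] q [0.08 0.65 1.41 0.   1.08 1.69]
dist [-0.1 -0.  -0.1] turn [-0.003  0.001  0.001] rows 1
0.1, -0.1, 0.2, -0.003, 0.001, 0.001, 0.2,
```

Emit:
jog_arm(deltas=[0, 0, 0, 0, 0, 0, 0.6, 0, 0, 0, 0, 0, 0, 0.6, -20, 0, 0, 0, 0, 0, 0.6, -40, 0, 0, 0, 0, 0, 0.6, 0, 10, 40, 0, 0, 0, 0.3, 0, 40, 50, 0, 0, 0, 0, 0, 50, 50, 0, 0, 0, 0, 0, 55, 50, 0, 0, 0, 0, 0, 55, 30, 0, 0, 0, 0, 0, 50, 0, 0, 0, 0, 0])

```text
t: 47.9
eef_pos: [469.4, -113.1, 416.3]
tcp_rot: [3.128, 1.565, -0.046]
ft_force: [1.0, -0.6, -0.5]
opening: 0.031
```

```bash
python3 - <<'E'
from meas import *
st()
t=cam('top'); s=cam('side')
crop(t,190,75,340,205,5,'t36.png',.7); crop(s,240,130,400,270,5,'s36.png',.7)
E
python3 lid.py
```

```text
t 47.9 tcp [ 469.4 -113.1  416.3] grasp [ 470.3 -113.2  245.3] F [ 1.  -0.6 -0.5] op 0.031
R [[0.006, -0.032, -0.999], [-0.0, -0.999, 0.032], [-1.0, 0.0, -0.006]] q [-0.37  0.28  1.88  0.    0.98  1.23]
top dark [223.49 144.55] ax [23.9 25.2] cen [223.7 145. ] A 393 (145, array([691.7, 123.2])) (154, array([689.5, 122.2]))
top dark [298.71 152.86] ax [11.4 11.6] cen [298.2 154.1] A 59 (145, array([ 670.3, -135.9])) (154, array([ 668.3, -135. ]))
top bright [222.33 142.57] ax [7.4 7.5] cen [222.3 142.6] A 45 (180, array([689.8, 123.4]))
side dark [299.24 153.82] ax [17.3 26.7] cen [299.2 154.5] A 304 (145, array([688.8, 127.7])) (154, array([685.6, 117. ]))
side dark [313.34 214.37] ax [11.9 16.1] cen [313.3 215.2] A 116 (145, array([ 666.8, -138.4])) (154, array([ 663.8, -146.2]))
```

View pics/t36.png

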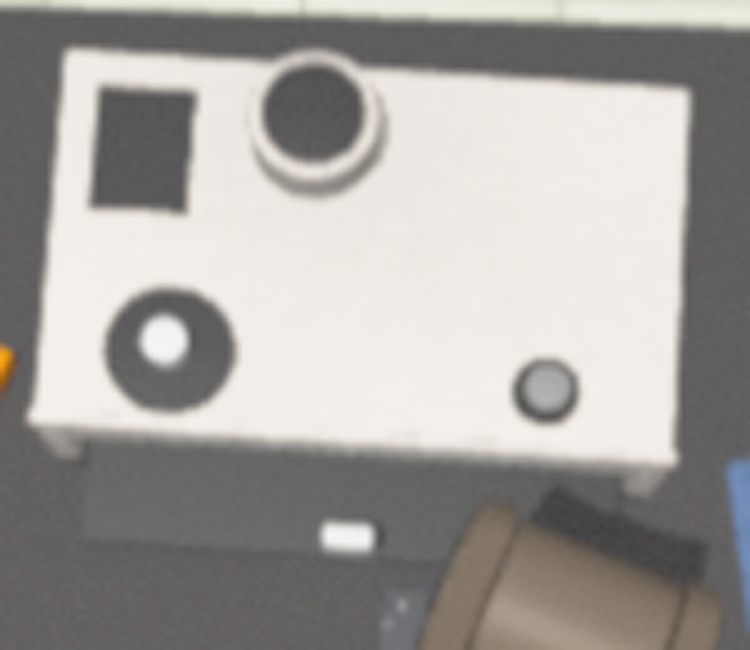

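View pics/s36.png

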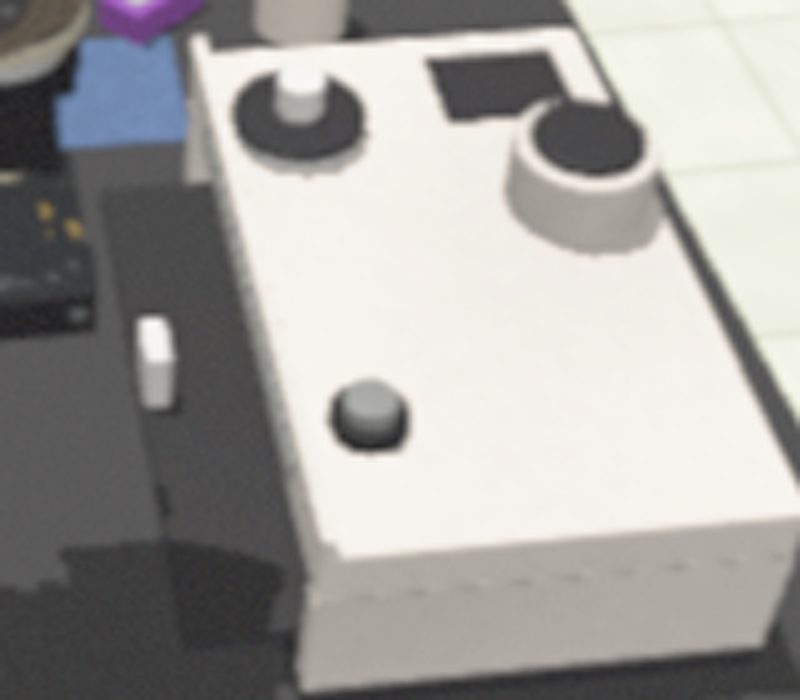

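```bash
python3 plan.py 668,-134.8,215 -92 0
python3 - <<'E'
from h import *
t=cam('top'); s=cam('side')
crop(t,285,140,315,165,20,'t37.png',1); crop(s,300,195,330,225,20,'s37.png',1)
E
```

```text
t 48.1 tcp [ 471.1 -112.6  415.7] grasp [ 472.  -112.6  244.7] F [-1.1  1.2  0.4] op 0.005
R [[0.005, -0.034, -0.999], [0.0, -0.999, 0.034], [-1.0, -0.0, -0.005]] q [-0.37  0.28  1.88  0.    0.98  1.23]
dist [196.  -22.2 -29.7] turn [ 0.001 -0.005  0.   ] rows 4
7.7, 3.8, -49.4, 0, -0.001, 0, 0,
7.6, 3.8, -49.4, 0, -0.001, 0, 0,
7.5, 3.8, -49.4, 0, -0.001, 0, 0,
7.5, 3.8, -49.4, 0, -0.001, 0, 0,
```

View pics/t37.png

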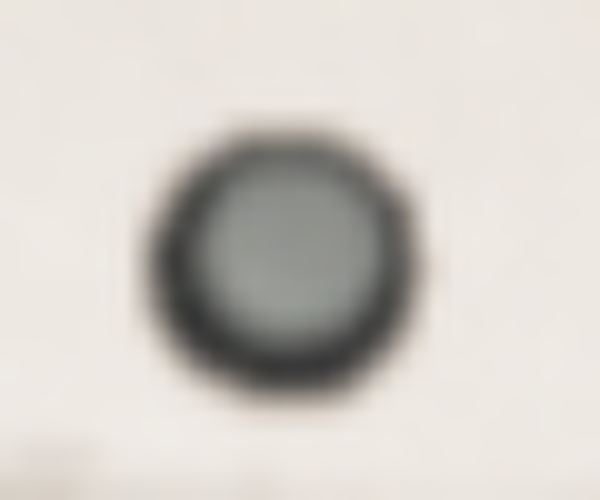

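View pics/s37.png

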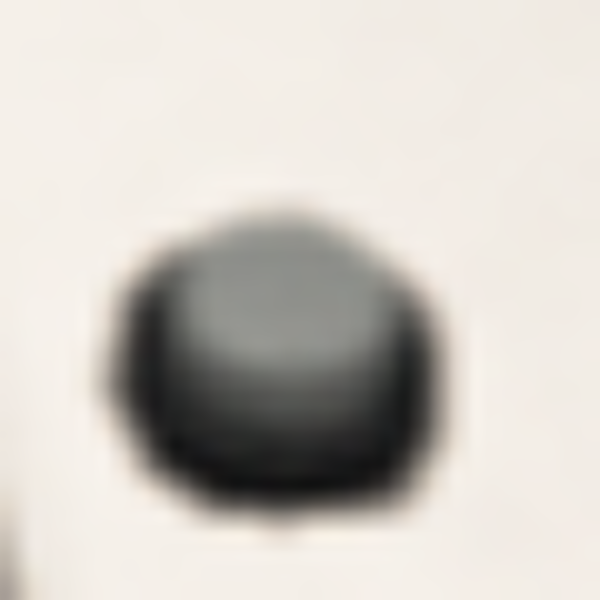

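Emit:
jog_arm(deltas=[0, 3, -40, 0, -0.005, 0, 0, 5, 4, -50, 0, 0, 0, 0, 5, 4, -50, 0, 0, 0, 0, 5, 4, -35, 0, 0, 0, 0, 5, 2, -15, 0, 0, 0, 0, 0, 0, 0, 0, 0, 0, 0])

```text
t: 48.95
eef_pos: [668.1, -124.2, 394.0]
tcp_rot: [-0.612, 1.569, 2.51]
ft_force: [0.6, 0.0, 0.1]
opening: 0.004
```

```bash
python3 plan.py 668,-134.8,200 -92 0
```

```text
t 48.95 tcp [ 668.1 -124.2  394. ] grasp [ 667.8 -124.   223. ] F [0.6 0.  0.1] op 0.004
R [[-0.002, -0.02, -1.0], [0.001, -1.0, 0.02], [-1.0, -0.001, 0.002]] q [-0.28  0.58  1.42  0.    1.14  1.31]
dist [  0.2 -10.8 -23. ] turn [0.015 0.002 0.001] rows 1
23, 10.6, -0.2, 0.015, 0.002, 0.001, 0,
```

Emit:
jog_arm(deltas=[8, 10.6, -0.2, 0.015, 0, 0, 0, 10, 0, 0, 0, 0, 0, 0, 5, 0, 0, 0, 0, 0, 0, 0, 0, 0, 0, 0, 0, 0])

```text
t: 49.45
eef_pos: [666.5, -133.9, 370.0]
tcp_rot: [-0.526, 1.568, 2.581]
ft_force: [-0.6, 0.6, 0.7]
opening: 0.004
```

```bash
python3 plan.py 668,-134.8,190 -92 0;python3 - <<'E'
from h import *
s=cam('side');crop(s,260,150,360,250,6,'s38.png',.8)
E
```

```text
t 49.45 tcp [ 666.5 -133.9  370. ] grasp [ 666.1 -133.7  199. ] F [-0.6  0.6  0.7] op 0.004
R [[-0.002, -0.035, -0.999], [0.001, -0.999, 0.035], [-1.0, -0.001, 0.002]] q [-0.3   0.6   1.45  0.    1.09  1.31]
dist [ 1.9 -1.1 -9. ] turn [0.    0.002 0.001] rows 1
9, 0.8, -1.5, 0, 0.002, 0.001, 0,
```

View pics/s38.png

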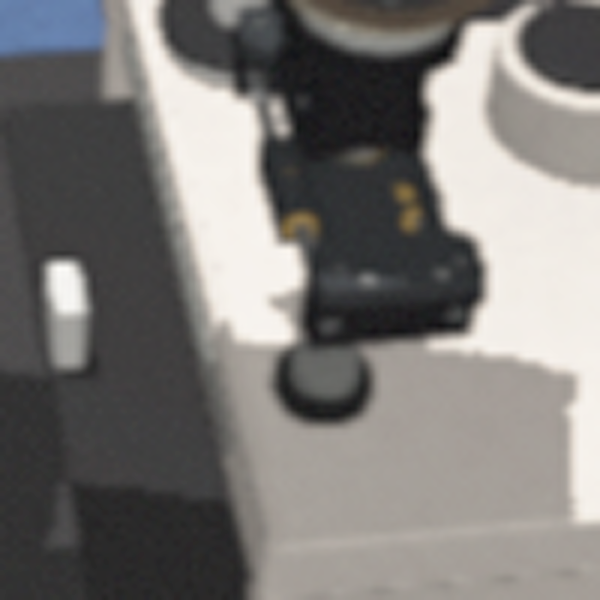

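Descend toward the button in small steps.

Emit:
jog_arm(deltas=[5, 0.8, -1.5, 0, 0.002, 0, 0, 4, 0, 0, 0, 0, 0, 0, 4, 0, 0, 0, 0, 0, 0, 3, 0, 0, 0, 0, 0, 0, 0, 0, 0, 0, 0, 0, 0])

```text
t: 50.12
eef_pos: [668.1, -134.8, 353.9]
tcp_rot: [-2.6, 1.569, 0.507]
ft_force: [0.3, -0.1, 1.9]
opening: 0.005
```

Emit:
jog_arm(deltas=[3, 0, 0, 0, 0, 0, 0, 2, 0, 0, 0, 0, 0, 0, 0, 0, 0, 0, 0, 0, 0])

```text
t: 50.5
eef_pos: [668.1, -134.8, 349.3]
tcp_rot: [-2.848, 1.569, 0.259]
ft_force: [-1.0, 0.7, 3.0]
opening: 0.003
```

Emit:
jog_arm(deltas=[2.5, 0, 0, 0, 0, 0, 0, 2.5, 0, 0, 0, 0, 0, 0, 0, 0, 0, 0, 0, 0, 0])

```text
t: 50.88
eef_pos: [667.8, -134.7, 346.7]
tcp_rot: [-3.118, 1.567, -0.01]
ft_force: [-3.2, 0.4, 4.6]
opening: 0.006
```

Emit:
jog_arm(deltas=[2, 0, 0, 0, 0, 0, 0, 1.5, 0, 0, 0, 0, 0, 0])

```text
t: 51.12
eef_pos: [667.5, -134.6, 346.2]
tcp_rot: [3.034, 1.565, -0.141]
ft_force: [-6.9, 2.5, 16.6]
opening: 0.009
```

Emit:
jog_arm(deltas=[2, 0, 0, 0, 0, 0, 0, 2, 0, 0, 0, 0, 0, 0])

```text
t: 51.38
eef_pos: [667.1, -134.4, 346.2]
tcp_rot: [2.956, 1.563, -0.219]
ft_force: [-7.6, 2.2, 19.7]
opening: 0.004
```

Emit:
jog_arm(deltas=[-6, 0, 0, 0, 0, 0, 0, -40, 0, 0, 0, 0, 0, 0, -40, 0, 40, 0, 0, 0, 0, 0, 0, 60, 0, 0, 0, 0, 0, 0, 60, 0, 0, 0, 0, 0, 20, 50, 0, 0, 0, 0, 0, 50, 0, 0, 0, 0, 0, 0, 50, 0, 0, 0, 0, 0, 0, 50, 0, 0, 0, 0, 0])

```text
t: 52.5
eef_pos: [444.2, -297.8, 431.5]
tcp_rot: [2.93, 1.561, -0.241]
ft_force: [1.3, -0.8, -0.4]
opening: 0.005
```

```bash
python3 - <<'E'
from meas import *
st()
t=cam('top'); s=cam('side')
crop(t,190,75,340,205,5,'t39.png',.7); crop(s,240,130,400,270,5,'s39.png',.5)
E
python3 lid.py
```

```text
t 52.5 tcp [ 444.2 -297.8  431.5] grasp [ 445.9 -298.2  260.5] F [ 1.3 -0.8 -0.4] op 0.005
R [[0.01, -0.029, -1.0], [-0.002, -1.0, 0.029], [-1.0, 0.002, -0.01]] q [-0.71  0.33  1.75  0.01  1.05  0.88]
top dark [223.5  144.55] ax [23.9 25.2] cen [223.8 145. ] A 392 (145, array([691.7, 123.1])) (154, array([689.5, 122.1]))
top dark [298.72 152.86] ax [11.4 11.6] cen [298.2 154.1] A 59 (145, array([ 670.3, -135.9])) (154, array([ 668.3, -135. ]))
top bright [222.34 142.57] ax [7.4 7.5] cen [222.3 142.6] A 45 (180, array([689.8, 123.3]))
side dark [299.24 153.81] ax [17.3 26.7] cen [299.2 154.5] A 304 (145, array([688.8, 127.7])) (154, array([685.6, 117. ]))
side dark [313.35 214.35] ax [11.9 16.1] cen [313.3 215.2] A 116 (145, array([ 666.8, -138.4])) (154, array([ 663.8, -146.2]))
```

View pics/t39.png

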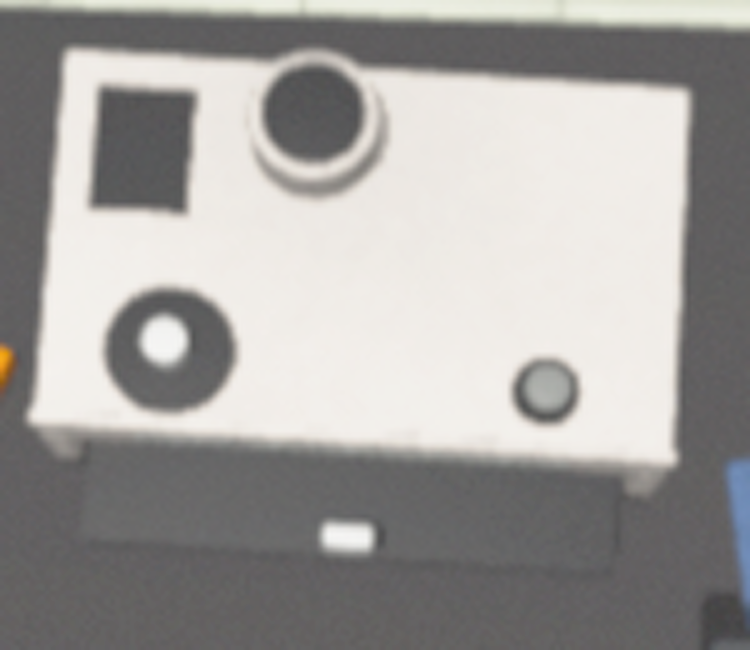

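View pics/s39.png

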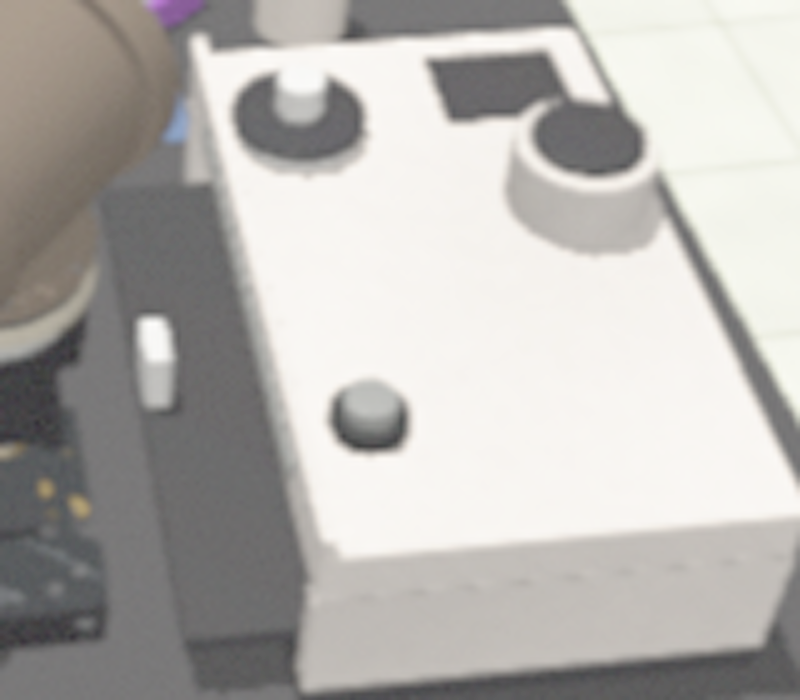

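Run:
```python
from h import *
t=cam('top'); s=cam('side')
print('knob',tri(t,(222.33,142.57),s,(302/5+239.6,82/5+129.6)))
print('tab',plane(t,348/5+189.6,535/5+74.6,90), 'front lip',plane(t,355/5+189.6,441/5+74.6,153))
print(env.job_done());
```

```text
knob (array([688.52877678, 123.35029588, 180.87582413]), np.float64(2.1299971524856582))
tab [574.69555038  -2.74566593  90.        ] front lip [630.2301102  -6.2946955 153.       ]
the job is handed in; nothing more can be done
None
```

I completed every step of the task and handed the job in at about 52.5 s. The hand-in gives no verdict, so success is judged only from my own checks.

**What I did:**
- **Drawer out:** I pulled it by the tab until it hit its stop (about 17 N).
- **Specimens:** I placed both round and both rectangular mounts in bays of their own shape.
- **Drawer shut:** I pushed it home until it hit the stop (about 19 N), after about 143 mm of travel against a nominal 140.
- **Lid:** It had been knocked toward the port during the run. I measured it again and set it on the ring.
- **Start button:** I pressed it until the force rose to 17–20 N, with the tip about 8 mm below where it first met the button, then moved the arm clear.

**What the last checks showed:**
- **Specimens in the bays:** Before shutting, the top view put all four within about 2.5 mm of their bay centres. They looked flat. I could not see them after the drawer closed.
- **Drawer:** The tab sits about 55 mm in front of the housing face, which matches shut.
- **Lid:** It lies evenly on the ring, about 1–2 mm off the estimated port centre. It went down to the seated height without sideways resistance.
- **Button:** It is back up.
- **Bystanders:** I did not re-measure the bottles, beaker, dish or spatula, but felt no contact with them.

**Where measurements disagreed:**
- **Cameras:** The two differ by about 2–3 mm in x, so I used averages checked against where the gripper closed.
- **Knob height:** It came out at about 181 mm against the expected 184, which is within the error of that measurement.

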